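Tip boiled potatoes from a tilting pan into a steel insert

TASK

Slide the loose steel insert under the pouring lip of the countertop tilting pan, fully home against the cross-bar of its stand, without lifting it. Then swing the pan's lever over to the red 60 degree mark on the white quadrant plate, hold the pan there for about two seconds so that all three potatoes roll into the insert, and bring the pan back down fully level. Do not tip it past the next mark (75 degrees), leave the insert home, and do not disturb the timer and cup.

Things in the scene. Friction and masses are not known exactly. Their poses are not given: they have to be found in the camera images.
- stand: Fixed steel stand. Origin on the bench (z = 0), midway between its two pedestals (x +-84 to +-98 mm, hub tops 176 mm high) and straight below the tilt axis, which runs along its x, 150 mm up. The pan pours towards +y. Two foot bars 14 mm high, 176 mm apart inside, run forward to y = +100 mm and splay out to +143 mm as a lead-in; the cross-bar between them has its front face at y = +20 mm.
- dock (a point): Point on the bench fixed to the stand (x = 0, y = +93 mm, axes as the stand's): the insert's origin lies here when the insert is fully home against the cross-bar, square with the stand.
- steel_insert: Loose open steel insert pan, 176 mm (x) by 162 mm (y) over its rim flange, 65 mm high, 0.42 kg. Origin at the centre of its underside. Body below the flange 160 x 146 mm, walls 3.5 mm; flange 3 mm thick at the top, 8 mm wide outside. Starts 13 to 17 cm out from the dock, its -y side towards the stand; push it by the +y side. It slides freely, a few newtons.
- tilting_pan (a joint): Tilt of the pan in rad: 0 = level on its stop; grows as it tips towards the stand's +y (end stop 1.48). Red mark 1.047 (60 degrees), next and last mark 1.309. The hinge is stiff (0.65 N m of friction) and the pan stays where it is left; at the grip it takes about 6 to 11 N to swing over and 3 to 8 N to bring back.
- lever_grip (a point): Middle of the black lever grip, a round bar 22 to 25 mm thick, 72 mm long, along the stand's x; free end at -x, towards the robot. It turns with the pan, 120 mm from the tilt axis, at x = -148 mm. Pan level: the lever leans 35 degrees from upright to the stand's -y; at the red mark 25 degrees to +y, so the grip moves 120 mm sideways and stays 248 to 270 mm high. Free space beneath.
- red_mark (a point): Middle of the red 60 degree mark on the white quadrant plate (radius 60 mm, round the tilt axis on the stand's -x side, black marks every 15 degrees). The lever arm moves just in front of the plate and covers the mark when the pan is at 60 degrees.
- lip (a point): Middle of the pouring lip edge, 148 mm wide. Level: y = 80, z = 160 mm in the stand's frame; at 60 degrees y = 48, z = 86 mm. The pan is an open steel trough 148 mm wide, 187 mm long, 94 mm deep, its rear wall 107 mm behind the axis; its front is a chute rising at 40 degrees, so potatoes roll out only beyond about 40 degrees of tilt.
- potato_1: Boiled new potato, brownish yellow, about 48 x 41 mm, 30 g, at first lying in the tilting pan; origin at its centre.
- potato_2: Boiled new potato, brownish yellow, about 48 x 41 mm, 30 g, at first lying in the tilting pan; origin at its centre.
- potato_3: Boiled new potato, brownish yellow, about 48 x 41 mm, 30 g, at first lying in the tilting pan; origin at its centre.
- kitchen_timer: White kitchen timer, 30 x 74 x 66 mm, standing on the bench; origin at the centre of its underside. Leave it alone.
- deli_cup: White lidded deli cup, 74 mm wide, 68 mm high; origin at the centre of its underside. Leave it alone.
Not all that is in view belongs to the job. Leave any blue look-alike of the potato_2 alone.

How it is judged (in metres and radians):
On the way, in this order (a step that is already met when the one before it is completed fails the run):
1. the insert is slid home against the cross-bar (origin within 11 mm of the dock along the stand's y, 15 mm across, 0.12 rad) and at rest, the pan still level (y of steel_insert in the frame of stand below 0.104 m and x of steel_insert in the frame of stand between -0.015 and 0.015 m and angle between the x axis of steel_insert and the x axis of stand, either way round below 0.12 rad and value of joint tilting_pan below 0.06 rad and linear speed of steel_insert below 0.02 m/s), for 0.2 s.
2. the pan is held at the 60 degree mark (54 to 66 degrees) for a second, the insert still home (y of steel_insert in the frame of stand below 0.104 m and x of steel_insert in the frame of stand between -0.015 and 0.015 m and angle between the x axis of steel_insert and the x axis of stand, either way round below 0.12 rad and value of joint tilting_pan between 0.942 and 1.152 rad), for 1 s.
At the end, for the whole second after the job is handed in: The pan is back level (within 0.05 rad, about 3 degrees) and still; the insert stands home (within 11 mm of the dock along the stand's y, 15 mm across, 0.12 rad); all three potatoes lie at rest inside the insert, below its rim (value of joint tilting_pan below 0.05 rad and velocity of joint tilting_pan between -0.05 and 0.05 rad/s and y of steel_insert in the frame of stand below 0.104 m and x of steel_insert in the frame of stand between -0.015 and 0.015 m and angle between the x axis of steel_insert and the x axis of stand, either way round below 0.12 rad and x of potato_1 in the frame of steel_insert between -0.08 and 0.08 m and y of potato_1 in the frame of steel_insert between -0.073 and 0.073 m and z of each of potato_1, potato_2, potato_3 in the frame of steel_insert below 0.06 m and linear speed of each of potato_1, potato_2, potato_3 below 0.03 m/s and x of potato_2 in the frame of steel_insert between -0.08 and 0.08 m and y of potato_2 in the frame of steel_insert between -0.073 and 0.073 m and x of potato_3 in the frame of steel_insert between -0.08 and 0.08 m and y of potato_3 in the frame of steel_insert between -0.073 and 0.073 m); the robot touches nothing.
It fails at once if the pan is tipped past the 75 degree mark (value of joint tilting_pan above 1.309 rad).
It fails at once if the insert is lifted off the bench or tipped (height (world z) of steel_insert above 0.02 m or angle between steel_insert's own z axis and vertical above 0.2 rad).
It fails at once if the timer or cup is moved by more than 25 mm (distance of any of kitchen_timer, deli_cup from where it was at the start of the episode above 0.025 m).
It also fails if it takes over 72 s, if anything falls off the work surface, if the arm or the gripper's body presses on something with over 40 N, if the wrist force passes 120 N, or if a joint passes its speed limit or range.

ROBOT

A 6-joint arm with a two-finger parallel gripper is mounted at the origin on the work surface; the furniture and walls round the work are solid. World frame = base frame: x ahead of the robot, y to its left, z up, the work surface at z = 0. Lengths are in m, angles in degrees, forces in N, time in s.
With the tool pointing down it reaches from about 0.25 to 0.85 m from the base axis. Payload 12.5 kg.
Tool frame: the origin (TCP) lies on the mounting face of the last link; the fingertips stand 186 mm ahead of it and the grasp point (between the pads) lies 167 mm ahead of it; z points along the fingers, x is the direction in which the jaws open and shut, and the axes are right-handed (so a half turn about z gives the same grasp; the last joint's range is limited). The gripper opens to 93 mm and grips with 3 to 60 N. Pads are 15 mm wide; open, the fingers measure 128 mm over their backs; the gripper's body (75 mm by 188 mm) begins 65 mm behind the grasp point.
Start: joints at [-77.154, 20.094, 94.641, -0, 65.266, -4.847], TCP at [0.167, -0.524, 0.405] pointing down, gripper open.
Joint ranges: [-157.81, 157.81], [-45, 120.19], [0.68, 151.7], [-89.99, 269.99], [4.06, 180], [-164.3, 164.3]. Speed limits (degrees/s): [127.2, 127.2, 159.86, 180, 180, 180].

INTERFACE

Orientations are given as [roll, pitch, yaw] about the fixed x, y, z axes, in that order (R = Rz(yaw) Ry(pitch) Rx(roll)).
In Python, from bench import readout, eyes, manip gives the robot as it stands. The module is installed in compiled form; this text tells all that it offers.
- The arm moves only by the tool move_arm, never from a script. Its argument "steps" is a list of rows, each an object of numbers: "fingers": the finger opening in m, from 0 to 0.093; "x", "y", "z": the shift along the world's x, y, z in m; "rx", "ry", "rz": the turn, a rotation vector about the world's x, y, z in rad. In form: [{"fingers": .., "x": .., "y": .., "z": .., "rx": .., "ry": .., "rz": ..}, ...]. A call has exactly 5 rows; each row shifts and turns the pose as measured when the row begins; what a row does not reach is not made up. A row lasts 1/12 s, in which the tool goes at most 41.7 mm and 7.16 degrees, less where a joint would pass 70% of its speed; a pose out of reach is approached as far as the arm can. A call with a gripper value outside its range is refused whole. The fingers move at their own pace and stop on an object; "newtons" is the grip in N (left out, the last holds). Time passes only in rows, so rows that do not move let the fingers close, or fill a call up. It gives the time, the measured TCP pose, the force and the opening at its end, in the units of the state.
- readout.observe(): the state, without advancing time (a new reading comes with each control period).
- eyes.snapshot(name): name is "scene" or "side" or "wrist"; returns a dict with "img" (480x640x3 uint8, red, green, blue), "depth" (480x640 float32, m along the optical axis (not along the pixel's ray), 0 where there is no reading), "vertical_fov" (degrees; the focal length in pixels is half the picture's height over the tangent of half this angle, whatever the lens; pixels are square), "cx", "cy" (the principal point, pixels), "k1" (the pictures are not rectified: a ray, as slopes to the right and down, at radius r is drawn at 1 + k1 r^2 times it, then the intrinsics apply), "R" (3x3) and "t" (3): a world point X has camera coordinates R X + t; the wrist camera has in their place "tool_from_camera" (4x4, takes a point from camera to tool coordinates, whose origin is the TCP and whose axes are the tool frame's). Camera axes: x right, y down, z forward; pixel columns grow to the right and rows downward; lengths in m; the calibration is good to about 2 mm. A picture is of the moment at which its call begins: read the wrist's pose just before it.
- manip.hand_in(): hands the job in, once; it reports no verdict.
The state is a dict: "t": time; "q": joint angles; "dq": joint speeds; "joint_efforts": joint torques, N m; "tool_pos": TCP position; "eef_rot": TCP orientation; "wrist_force": force on the tool from outside, world axes, zero at the start; "ft_torque": the same for the moment, N m; "gripper_width": finger opening in m.
Only numpy, scipy, OpenCV 4.12 (cv2) and the standard library are available. Lean on these libraries where they do the work, as an engineer would, in place of code of your own. Each camera call takes 0.05 s, during which the arm holds its last target. There are 200 camera calls.

## Working session

There is one attempt and no reset: what is moved stays moved. The work goes in short steps, Python scripts to look and compute and a tool call to move; the robot and the scene stay as the last step left them, time stands still between calls to the robot, and variables do not carry over. Pictures are saved under pics/ and viewed, about 8 in all and at most 12, crops included, and the job is handed in when it is done.

Besides the shell and the picture viewer there is one more tool, called after ">>>" by a JSON object that holds its "method" and its "body", one argument or row to a line. move_arm: Moves the arm, as the interface text tells. Its arguments: {"type":"object","properties":{"steps":{"type":"array"},"newtons":{"type":"number"}},"required":["steps"]}

```bash
mkdir -p pics; cat > h.py <<'E'
import numpy as np, cv2
from bench import readout, eyes, manip
from scipy.spatial.transform import Rotation as Ro
def snap(n):
    s=readout.observe(); d=eyes.snapshot(n)
    if 'R' not in d:
        T=np.eye(4); e=np.array(s['eef_rot'],float)
        T[:3,:3]=e if e.shape==(3,3) else Ro.from_euler('xyz',e,degrees=True).as_matrix()
        T[:3,3]=s['tool_pos']; W=T@np.array(d['tool_from_camera']); 
        d['R']=W[:3,:3].T; d['t']=-d['R']@W[:3,3]
    d['R']=np.array(d['R']);d['t']=np.array(d['t'])
    d['f']=240/np.tan(np.radians(d['vertical_fov'])/2)
    return d
def rays(d,uv):
    uv=np.atleast_2d(np.array(uv,float)); p=(uv-[d['cx'],d['cy']])/d['f']; q=p.copy()
    for _ in range(20): q=p/(1+d['k1']*(q**2).sum(1,keepdims=True))
    return np.c_[q,np.ones(len(q))]
def onplane(d,uv,z):
    r=rays(d,uv)@d['R']; c=-d['R'].T@d['t']; return c+r*((z-c[2])/r[:,2])[:,None]
def cloud(d):
    v,u=np.mgrid[:480,:640]; r=rays(d,np.c_[u.ravel(),v.ravel()])
    return ((r*d['depth'].reshape(-1,1)-d['t'])@d['R']).reshape(480,640,3)
def proj(d,X):
    c=np.atleast_2d(X)@d['R'].T+d['t']; q=c[:,:2]/c[:,2:]; q=q*(1+d['k1']*(q**2).sum(1,keepdims=True)); return q*d['f']+[d['cx'],d['cy']]
def save(d,n): cv2.imwrite('pics/'+n+'.png',d['img'][:,:,::-1])
E
python3 - <<'E'
from h import *
print(readout.observe())
for n in ['scene','side','wrist']:
    d=snap(n); save(d,n+'0'); np.savez(n+'0.npz',**d)
    print(n,d['vertical_fov'],d['cx'],d['cy'],d['k1'],-d['R'].T@d['t'],d['R'][2], (d['depth']>0).mean())
E
```

```text
{'t': 0.0, 'q': array([-7.71530429e+01,  2.01241817e+01,  9.46762147e+01, -6.21077323e-04,
        6.52644558e+01, -4.84898545e+00]), 'dq': array([-0.05443836,  0.03052439, -0.08486437, -0.01779602, -0.0187398 ,
        0.1332578 ]), 'joint_efforts': array([ 4.88366732e-04, -4.97321320e+01, -2.85254055e+01,  6.99286675e-02,
        2.56709842e-02, -8.94275399e-05]), 'tool_pos': array([ 0.16716086, -0.52385227,  0.40420767]), 'eef_rot': array([-1.79995080e+02,  6.46678426e-02, -7.23037944e+01]), 'wrist_force': array([-0.40548227, -0.22430512,  0.28649752]), 'ft_torque': array([ 0.02045034,  0.01323196, -0.03825281]), 'gripper_width': 0.09365674685253882}
scene 43.20157303030221 321.05114875977 245.6329166997762 -0.20728647208976425 [ 0.68559762 -1.25103864  0.94875875] [-0.10369361  0.84709946 -0.52121986] 0.9960416666666667
side 49.09808702378788 323.13331389373246 241.72388374814332 -0.047776687643545264 [0.1052786  0.43587657 1.1831459 ] [ 0.33449023 -0.33707342 -0.88005557] 0.9709342447916667
wrist 64.34238234965733 318.047387006515 235.2624683366552 -0.005436863285682176 [ 0.2372568  -0.50209428  0.38470152] [-0.25213151 -0.07892926 -0.9644687 ] 0.9961458333333333
```

View pics/scene0.png

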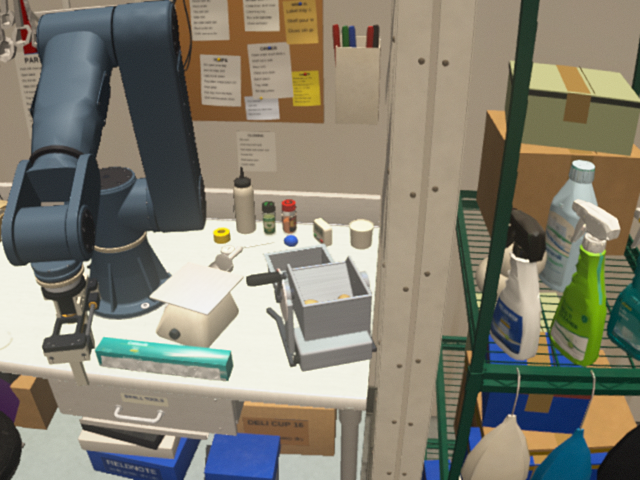

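View pics/side0.png

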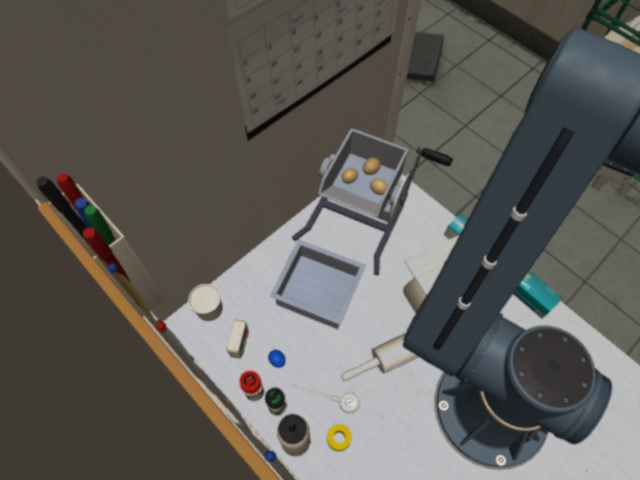

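The side view shows the pan (about 365,175) with three potatoes in it. The lever grip is at (435,157), the foot bars run to about (298,236) and (377,270), the insert is around (318,283), the timer is at (237,338) and the cup at (205,300). Next I measure from the depth cloud.

```bash
python3 - <<'E'
from h import *
d=dict(np.load('side0.npz')); P=cloud(d); z=P[...,2]; hsv=cv2.cvtColor(d['img'],cv2.COLOR_RGB2HSV)
def rect(m,n):
    p=P[m][:,:2]; r=cv2.minAreaRect((p*1000).astype(np.float32)); print(n,m.sum(),np.round(r[0],1),np.round(r[1],1),round(r[2],1), 'zmed',np.median(P[m][:,2]).round(4))
v,u=np.mgrid[:480,:640]
box=lambda a,b,c,e:(u>a)&(u<b)&(v>c)&(v<e)
m=box(265,372,236,332)&(z>.058)&(z<.072); m=cv2.morphologyEx(m.astype(np.uint8),cv2.MORPH_OPEN,np.ones((2,2)))>0
rect(m,'insert rim')
ins=m
# dark: lever grip, bars
dark=(hsv[...,2]<110)
g=box(415,455,140,170)&(hsv[...,2]<60)&(z>.2); rect(g,'grip'); print(P[g].min(0),P[g].max(0))
for n,b in (('barL',box(290,328,195,242)),('barR',box(370,405,195,275))):
    m=b&(z>.008)&(z<.02)&dark; rect(m,n)
    q=P[m]; 
    for lo in np.arange(q[:,1].min(),q[:,1].max(),.015):
        k=q[(q[:,1]>=lo)&(q[:,1]<lo+.015)]; 
        if len(k): print('  ',k.mean(0).round(4),len(k),np.ptp(k[:,0]).round(4))
top=box(310,420,120,230)&(z>.13)&(z<.26)
print(np.histogram(z[top],bins=np.arange(.13,.27,.01)))
rect(box(180,225,280,325)&(z>.05)&(z<.08),'cup'); rect(box(222,250,315,362)&(z>.05)&(z<.08),'timer')
big=cv2.resize(d['img'][120:340,260:470],None,fx=2.7,fy=2.7,interpolation=cv2.INTER_CUBIC); cv2.imwrite('pics/crop.png',big[:,:,::-1])
E
```

```text
insert rim 1331 [355.5 251.4] [208.7 585.7] 34.0 zmed 0.0635
grip 345 [261.4  76.3] [ 79.4 780. ] 29.3 zmed 0.2546
[ 0.1052786  -0.27180952  0.21856215] [0.48156989 0.43587657 1.1831459 ]
barL 323 [647.7 -32.7] [ 82.3 151.1] 13.3 zmed 0.013
   [ 0.6372 -0.1011  0.0134] 39 0.0301
   [ 0.6339 -0.0884  0.0134] 36 0.027
   [ 0.6359 -0.0712  0.0132] 31 0.0682
   [ 0.6378 -0.0569  0.0129] 38 0.0741
   [ 0.6399 -0.0419  0.013 ] 39 0.0786
   [ 0.6241 -0.0277  0.0133] 34 0.083
   [ 0.6093 -0.0127  0.0136] 31 0.0156
   [0.6087 0.003  0.0121] 28 0.0134
   [0.6094 0.0178 0.0128] 27 0.0137
   [0.6098 0.0305 0.0124] 20 0.0117
barR 449 [ 468.2 -129.7] [ 66.6 215.2] 24.9 zmed 0.013
   [ 0.4837 -0.2328  0.0136] 15 0.0116
   [ 0.4772 -0.2179  0.0151] 7 0.0075
   [ 0.4707 -0.2014  0.0148] 10 0.0066
   [ 0.4651 -0.1866  0.0133] 11 0.0083
   [ 0.479  -0.1707  0.0144] 51 0.05
   [ 0.4757 -0.1567  0.0129] 84 0.064
   [ 0.4781 -0.1443  0.0129] 81 0.0678
   [ 0.4474 -0.1282  0.0131] 27 0.0181
   [ 0.4423 -0.1131  0.0126] 30 0.0172
   [ 0.4355 -0.0975  0.0135] 31 0.0176
   [ 0.4302 -0.0826  0.0131] 31 0.016
   [ 0.4176 -0.0679  0.0131] 35 0.0234
   [ 0.4043 -0.053   0.0124] 31 0.0207
   [ 0.4007 -0.044   0.0117] 5 0.0044
(array([812, 533, 602, 625, 542, 388, 514, 137,  88,  86,  64,  63,  41,
         0]), array([0.13, 0.14, 0.15, 0.16, 0.17, 0.18, 0.19, 0.2 , 0.21, 0.22, 0.23,
       0.24, 0.25, 0.26, 0.27]))
cup 807 [627.3 301.3] [ 73.1 107. ] 71.0 zmed 0.0636
timer 436 [495.9 309.8] [29.1 74.3] 36.4 zmed 0.0643
```

View pics/crop.png

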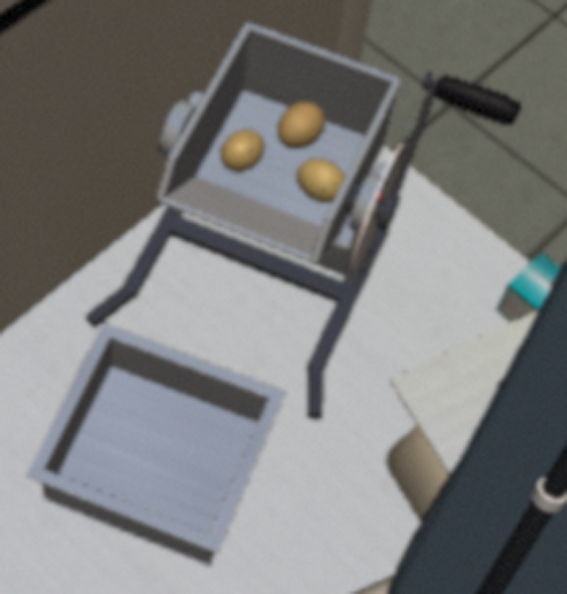

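```bash
cat > meas.py <<'E'
from h import *
v,u=np.mgrid[:480,:640]
box=lambda a,b,c,e:(u>a)&(u<b)&(v>c)&(v<e)
def frame(yaw,o): c,s=np.cos(yaw),np.sin(yaw); return lambda p:(np.atleast_2d(p)[:,:2]-o)@np.array([[c,-s],[s,c]])
def insert(d,P,bx,show=True):
    z=P[...,2]; m=(bx&(z>.055)&(z<.072)&(d['depth']>0)).astype(np.uint8)
    n,l,s,c=cv2.connectedComponentsWithStats(m,connectivity=8); m=l==1+np.argmax(s[1:,4])
    r=cv2.minAreaRect((P[m][:,:2]*1000).astype(np.float32)); return r,m
E
python3 - <<'E'
from meas import *
d=dict(np.load('side0.npz')); P=cloud(d); z=P[...,2]; hsv=cv2.cvtColor(d['img'],cv2.COLOR_RGB2HSV); ok=d['depth']>0
r,m=insert(d,P,box(265,372,236,332)); print('insert',r,m.sum())
bar=box(285,410,190,275)&(z>.009)&(z<.018)&(hsv[...,2]<110)&ok
Q=P[bar]
def line(sel,name):
    q=Q[sel][:,:2].astype(np.float32)
    vx,vy,x,y=cv2.fitLine(q,cv2.DIST_HUBER,0,.01,.01).ravel(); print(name,len(q),np.degrees(np.arctan2(vy,vx)).round(2),x,y); return vx,vy,x,y
# refine iteratively
yaw=np.radians(20.7); o=np.array([.49,-.2])
for it in range(4):
    F=frame(yaw,o); q=F(Q)
    if it==0:
        print(np.histogram(q[:,0],np.arange(-.2,.2,.01))); print(np.histogram(q[:,1],np.arange(0,.3,.01)))
    R=line((q[:,0]<-.07)&(q[:,1]>.03)&(q[:,1]<.1),'R') if it<1 else None
np.save('bar.npy',Q)
g=box(415,455,140,170)&(hsv[...,2]<60)&(z>.2)&(z<.35)&ok; G=P[g]
print('grip',G.mean(0),G.min(0),G.max(0)); c=cv2.fitLine(G.astype(np.float32),cv2.DIST_HUBER,0,.01,.01).ravel(); print(c)
t=(G-c[3:])@c[:3]; print(t.min(),t.max(), c[3:]+c[:3]*(t.min()+t.max())/2)
a=[(175,238),(340,300),(200,245),(320,291),(135,290),(178,238),(312,365),(345,303)]
print(onplane(d,[(x/2.7+260,y/2.7+120) for x,y in a],.014).round(4))
E
```

```text
insert ((466.44329833984375, 84.2864990234375), (176.63722229003906, 166.11920166015625), 23.32501983642578) 1380
(array([  0,   0,   0,   0,   0,   0,   0,   0,   0,   0,   0,   0,   0,
         0,   0,   0,  14,  63, 180,  50,  30,  31,  31,  32,  29,  28,
        29,  25,  25,  30,  26,  27,  25,  29,  29,  45,  29, 130,  90]), array([-2.00000000e-01, -1.90000000e-01, -1.80000000e-01, -1.70000000e-01,
       -1.60000000e-01, -1.50000000e-01, -1.40000000e-01, -1.30000000e-01,
       -1.20000000e-01, -1.10000000e-01, -1.00000000e-01, -9.00000000e-02,
       -8.00000000e-02, -7.00000000e-02, -6.00000000e-02, -5.00000000e-02,
       -4.00000000e-02, -3.00000000e-02, -2.00000000e-02, -1.00000000e-02,
        1.66533454e-16,  1.00000000e-02,  2.00000000e-02,  3.00000000e-02,
        4.00000000e-02,  5.00000000e-02,  6.00000000e-02,  7.00000000e-02,
        8.00000000e-02,  9.00000000e-02,  1.00000000e-01,  1.10000000e-01,
        1.20000000e-01,  1.30000000e-01,  1.40000000e-01,  1.50000000e-01,
        1.60000000e-01,  1.70000000e-01,  1.80000000e-01,  1.90000000e-01]))
(array([  5,   6,  31,  93, 240, 155,  39,  40,  35,  39,  42,  34,  37,
        34,  33,  36,  36,  31,   0,   0,  88,   3,   4,   4,   2,   4,
         3,   0,   0]), array([0.  , 0.01, 0.02, 0.03, 0.04, 0.05, 0.06, 0.07, 0.08, 0.09, 0.1 ,
       0.11, 0.12, 0.13, 0.14, 0.15, 0.16, 0.17, 0.18, 0.19, 0.2 , 0.21,
       0.22, 0.23, 0.24, 0.25, 0.26, 0.27, 0.28, 0.29]))Traceback (most recent call last):
  File "<stdin>", line 15, in <module>
  File "<stdin>", line 8, in line
cv2.error: OpenCV(4.12.0) /io/opencv/modules/imgproc/src/linefit.cpp:50: error: (-215:Assertion failed) count > 0 in function 'fitLine2D_wods'
```

```bash
python3 - <<'E'
from meas import *
d=dict(np.load('side0.npz')); P=cloud(d); z=P[...,2]; hsv=cv2.cvtColor(d['img'],cv2.COLOR_RGB2HSV); ok=d['depth']>0
Q=P[box(285,410,190,275)&(z>.009)&(z<.018)&(hsv[...,2]<110)&ok]
o=np.array([.49,-.2]); yaw=np.radians(20.7); F=frame(yaw,o); q=F(Q).astype(np.float32)
for n,s in (('R',(q[:,0]<.0)&(q[:,1]>.06)&(q[:,1]<.115)),('L',(q[:,0]>.16)&(q[:,1]>.06)&(q[:,1]<.115)),('X',(q[:,0]>0.01)&(q[:,0]<.15)&(q[:,1]<.07))):
    w=q[s]; f=cv2.fitLine(w,cv2.DIST_HUBER,0,.01,.01).ravel(); k=1-(n=='X')
    print(n,len(w),'ang',np.degrees(np.arctan2(f[1],f[0])).round(2),'c',f[2:].round(4), 'pct', np.percentile(w[:,0 if k else 1],[2,50,98]).round(4))
g=box(415,455,140,170)&(hsv[...,2]<60)&(z>.2)&(z<.35)&ok; G=P[g]
c=cv2.fitLine(G.astype(np.float32),cv2.DIST_HUBER,0,.01,.01).ravel(); t=(G-c[3:])@c[:3]
print('grip',len(G),c.round(4),t.min(),t.max(),(c[3:]+c[:3]*(t.min()+t.max())/2).round(4))
a=[(175,238),(340,300),(200,245),(320,291),(135,290),(178,238),(312,365),(345,303)]
print(F(onplane(d,[(x/2.7+260,y/2.7+120) for x,y in a],.014)).round(4))
E
```

```text
R 91 ang -89.11 c [-0.0142  0.0786] pct [-0.0209 -0.0144 -0.0076]
L 119 ang 1.53 c [0.1924 0.087 ] pct [0.1694 0.1787 0.2508]
X 314 ang 1.26 c [0.0776 0.0455] pct [0.0263 0.046  0.0547]
grip 343 [ 0.9397  0.3373 -0.0565  0.4393 -0.2494  0.2546] -0.03472873427088368 0.04485859473937303 [ 0.4441 -0.2477  0.2543]
[[ 0.161   0.0626]
 [-0.0096  0.0574]
 [ 0.1358  0.0593]
 [ 0.0113  0.0565]
 [ 0.1705  0.1317]
 [ 0.1583  0.0613]
 [-0.0121  0.1328]
 [-0.0151  0.0583]]
```

```bash
python3 - <<'E'
from meas import *
d=dict(np.load('side0.npz')); P=cloud(d); z=P[...,2]; hsv=cv2.cvtColor(d['img'],cv2.COLOR_RGB2HSV); ok=d['depth']>0
Q=P[box(285,410,190,275)&(z>.009)&(z<.018)&(hsv[...,2]<110)&ok]
o=np.array([.49,-.2]); yaw=np.radians(21.5); F=frame(yaw,o); q=F(Q).astype(np.float32)
for x in np.arange(.0,.17,.02):
    w=q[(abs(q[:,0]-x)<.01)&(q[:,1]<.075)]; print('X',x.round(2),len(w),np.percentile(w[:,1],[3,50,97]).round(4))
for y in np.arange(.06,.12,.01):
    k=abs(q[:,1]-y)<.005
    for s in ((q[:,0]<.03),(q[:,0]>.14)&(q[:,0]<.2)):
        w=q[k&s]; print('y',y.round(2),len(w),np.percentile(w[:,0],[3,50,97]).round(4),end=' | ')
    print()
# pan rim from height: points within pan, stand coordinates
x0=np.array([.0805,.0325]); c,s=np.cos(yaw),np.sin(yaw); O=o+x0@np.array([[c,s],[-s,c]]); print('origin',O)
F=frame(yaw,O); print('insert in stand',F([[.4664,.0843]]),'grip',F([[.4441,-.2477]]))
ys=box(330,350,100,130)
pr=F(P.reshape(-1,3)).reshape(480,640,2)
k=ok&(abs(pr[...,0])<.13)&(pr[...,1]>-.13)&(pr[...,1]<.1)&(z>.15)&(z<.23)&box(300,425,115,235)
for zz in np.arange(.15,.23,.01):
    w=pr[k&(abs(z-zz)<.005)]; print(zz.round(2),len(w),np.percentile(w,[1,99],axis=0).round(4).tolist())
red=ok&box(390,415,150,220)&(hsv[...,1]>120)&((hsv[...,0]<8)|(hsv[...,0]>172)); print('red',F(P[red]).mean(0) if red.any() else 0,P[red].mean(0),red.sum())
pot=box(340,400,145,205)&(hsv[...,1]>90)&(hsv[...,0]>10)&(hsv[...,0]<30); n,l,st,ce=cv2.connectedComponentsWithStats(pot.astype(np.uint8))
for i in range(1,n):
    if st[i,4]>30: print('potato',st[i,4],F(P[l==i].mean(0)),P[l==i].mean(0)[2])
E
```

```text
X 0.0 68 [0.0252 0.0457 0.0732]
X 0.02 54 [0.0251 0.0448 0.0543]
X 0.04 47 [0.0367 0.0458 0.0548]
X 0.06 42 [0.0368 0.046  0.0529]
X 0.08 41 [0.0366 0.0447 0.0525]
X 0.1 42 [0.0358 0.0444 0.0528]
X 0.12 43 [0.0349 0.0444 0.0522]
X 0.14 46 [0.0367 0.0446 0.0518]
X 0.16 40 [0.0351 0.0443 0.0524]
y 0.06 18 [-0.0186 -0.0117  0.009 ] | y 0.06 17 [0.171  0.1759 0.1835] | 
y 0.07 21 [-0.0199 -0.0128 -0.0074] | y 0.07 17 [0.172  0.1779 0.1845] | 
y 0.08 12 [-0.0196 -0.0123 -0.0076] | y 0.08 18 [0.1715 0.1783 0.1843] | 
y 0.09 18 [-0.0186 -0.0138 -0.0069] | y 0.09 16 [0.1713 0.1775 0.1842] | 
y 0.1 17 [-0.0186 -0.0131 -0.0068] | y 0.1 16 [0.1705 0.177  0.1846] | 
y 0.11 15 [-0.0191 -0.0139 -0.0061] | y 0.11 16 [0.1715 0.1785 0.1847] | 
origin [ 0.55298732 -0.14025808]
insert in stand [[0.00173844 0.24066714]] grip [[-0.14068827 -0.06005851]]
0.15 267 [[-0.1133, -0.1214], [0.1251, 0.075]]
0.16 612 [[-0.1108, -0.1202], [0.1272, 0.0837]]
0.17 530 [[-0.1096, -0.1211], [0.1269, 0.0781]]
0.18 394 [[-0.1073, -0.1246], [0.1286, 0.0686]]
0.19 627 [[-0.1078, -0.1206], [0.1255, 0.0598]]
0.2 149 [[-0.1093, -0.1265], [0.1291, 0.0404]]
0.21 107 [[-0.1098, -0.118], [0.1288, 0.0157]]
0.22 82 [[-0.1103, -0.1127], [0.1295, -0.0368]]
0.23 40 [[-0.1093, -0.0989], [0.129, -0.0394]]
red 0 [nan nan nan] 0
potato 200 [[-0.00102078 -0.06513887]] 0.1337820877251228
potato 151 [[ 0.03749272 -0.01713222]] 0.1304106575167428
potato 170 [[-0.03881405 -0.01620162]] 0.13181701986601346<stdin>:20: RuntimeWarning: Mean of empty slice.
  ret = um.true_divide(
```

```bash
python3 - <<'E'
from meas import *
d=dict(np.load('side0.npz')); P=cloud(d)
F=frame(np.radians(21.4),np.array([.5546,-.1397]))
for n,(a,b) in dict(blue=(277,358),red=(251,383),pepper=(275,399),bottle=(292,430),spoon=(349,402),pinend=(345,377),scaletop=(435,262),pinmid=(400,350)).items():
    p=np.median(P[b-2:b+3,a-2:a+3].reshape(-1,3),0); print(n,p.round(3),F(p).round(3))
r=((627.3-500)**2,); print('timer corners',F(cv2.boxPoints(((495.9,309.8),(29.1,74.3),36.4))/1000).round(3).tolist())
print('cup',F([[.6273,.3013]]))
d=dict(np.load('scene0.npz')); Q=cloud(d)
for n,(a,b) in dict(scale=(200,280),bottletop=(241,175),teal=(165,355)).items():
    print(n,np.median(Q[b-2:b+3,a-2:a+3].reshape(-1,3),0).round(3))
m=(P[...,2]>.02)&(P[...,2]<.3)&(d['depth']>0)
E
```

```text
blue [0.401 0.274 0.035] [[0.008 0.441]]
red [0.381 0.357 0.105] [[0.02  0.526]]
pepper [0.324 0.343 0.104] [[-0.039  0.534]]
bottle [0.243 0.365 0.188] [[-0.106  0.584]]
spoon [0.225 0.222 0.01 ] [[-0.174  0.457]]
pinend [0.266 0.196 0.038] [[-0.146  0.418]]
scaletop [ 0.296 -0.117  0.123] [[-0.232  0.115]]
pinmid [0.228 0.053 0.   ] [[-0.234  0.298]]
timer corners [[0.086, 0.472], [0.105, 0.4], [0.133, 0.408], [0.114, 0.48]]
cup [[0.22859842 0.38406907]]
scale [ 0.249 -0.1    0.126]
bottletop [0.251 0.358 0.193]
teal [ 0.214 -0.295  0.053]
```

>>> {"method": "move_arm", "body": {
  "steps": [
    {"z": 0.04,"fingers": 0.093},
    {"x": 0.02,"y": 0.035,"z": 0.01,"rz": 0.12},
    {"x": 0.02,"y": 0.035,"rz": 0.12},
    {"x": 0.02,"y": 0.035,"rz": 0.12},
    {"x": 0.02,"y": 0.035,"rz": 0.12}
  ]
}}

```text
validation failed for argument at $.st...
```

>>> {"method": "move_arm", "body": {
  "steps": [
    {"fingers": 0.093,"x": 0,"y": 0,"z": 0.04,"rx": 0,"ry": 0,"rz": 0.0},
    {"fingers": 0.093,"x": 0.02,"y": 0.035,"z": 0.01,"rx": 0,"ry": 0,"rz": 0.12},
    {"fingers": 0.093,"x": 0.02,"y": 0.035,"z": 0,"rx": 0,"ry": 0,"rz": 0.12},
    {"fingers": 0.093,"x": 0.02,"y": 0.035,"z": 0,"rx": 0,"ry": 0,"rz": 0.12},
    {"fingers": 0.093,"x": 0.02,"y": 0.035,"z": 0,"rx": 0,"ry": 0,"rz": 0.12}
  ]
}}

```text
t: 0.57
tool_pos: [0.246, -0.3837, 0.4541]
eef_rot: [179.9, 0.2, -44.4]
wrist_force: [1.1, -0.7, 1.2]
gripper_width: 0.0929
```

>>> {"method": "move_arm", "body": {
  "steps": [
    {"fingers": 0.093,"x": 0.0,"y": 0.04,"z": 0.01,"rx": 0,"ry": 0,"rz": 0.072},
    {"fingers": 0.093,"x": 0.0,"y": 0.04,"z": 0.01,"rx": 0,"ry": 0,"rz": 0.072},
    {"fingers": 0.093,"x": 0.01,"y": 0.039,"z": 0,"rx": 0,"ry": 0,"rz": 0.072},
    {"fingers": 0.093,"x": 0.01,"y": 0.039,"z": 0,"rx": 0,"ry": 0,"rz": 0.072},
    {"fingers": 0.093,"x": 0.01,"y": 0.039,"z": 0,"rx": 0,"ry": 0,"rz": 0.072}
  ]
}}

```text
t: 0.98
tool_pos: [0.2759, -0.1805, 0.4734]
eef_rot: [180.0, 0.2, -22.5]
wrist_force: [1.3, -0.2, -0.6]
gripper_width: 0.0931
```

>>> {"method": "move_arm", "body": {
  "steps": [
    {"fingers": 0.093,"x": 0.01,"y": 0.04,"z": 0,"rx": 0,"ry": 0,"rz": 0.072},
    {"fingers": 0.093,"x": 0.01,"y": 0.04,"z": 0,"rx": 0,"ry": 0,"rz": 0.072},
    {"fingers": 0.093,"x": 0.01,"y": 0.039,"z": 0,"rx": 0,"ry": 0,"rz": 0.072},
    {"fingers": 0.093,"x": 0.01,"y": 0.039,"z": 0,"rx": 0,"ry": 0,"rz": 0.072},
    {"fingers": 0.093,"x": 0.01,"y": 0.039,"z": 0,"rx": 0,"ry": 0,"rz": 0.072}
  ]
}}

```text
t: 1.4
tool_pos: [0.3221, 0.0192, 0.4741]
eef_rot: [179.9, -0.1, -1.4]
wrist_force: [1.6, -0.5, 0.3]
gripper_width: 0.0929
```

>>> {"method": "move_arm", "body": {
  "steps": [
    {"fingers": 0.093,"x": 0.01,"y": 0.04,"z": 0,"rx": 0,"ry": 0,"rz": 0.072},
    {"fingers": 0.093,"x": 0.01,"y": 0.04,"z": 0,"rx": 0,"ry": 0,"rz": 0.072},
    {"fingers": 0.093,"x": 0.01,"y": 0.039,"z": 0,"rx": 0,"ry": 0,"rz": 0.072},
    {"fingers": 0.093,"x": 0.01,"y": 0.039,"z": 0,"rx": 0,"ry": 0,"rz": 0.072},
    {"fingers": 0.093,"x": 0.01,"y": 0.039,"z": 0,"rx": 0,"ry": 0,"rz": 0.072}
  ]
}}

```text
t: 1.82
tool_pos: [0.3688, 0.2226, 0.4747]
eef_rot: [179.9, -0.3, 20.4]
wrist_force: [1.0, -0.7, 0.6]
gripper_width: 0.0931
```

>>> {"method": "move_arm", "body": {
  "steps": [
    {"fingers": 0.093,"x": 0.0072,"y": 0.004,"z": 0,"rx": -0.0715,"ry": -0.028,"rz": 0.017},
    {"fingers": 0.093,"x": 0.0072,"y": 0.004,"z": -0.01,"rx": -0.0715,"ry": -0.028,"rz": 0},
    {"fingers": 0.093,"x": 0.0072,"y": 0.004,"z": -0.02,"rx": -0.0715,"ry": -0.028,"rz": 0},
    {"fingers": 0.093,"x": 0.0072,"y": 0.004,"z": -0.02,"rx": -0.0715,"ry": -0.028,"rz": 0},
    {"fingers": 0.093,"x": 0.0072,"y": 0.004,"z": -0.02,"rx": -0.0715,"ry": -0.028,"rz": 0}
  ]
}}

```text
t: 2.23
tool_pos: [0.4061, 0.2512, 0.4049]
eef_rot: [157.3, -0.5, 22.5]
wrist_force: [0.5, 0.3, -1.1]
gripper_width: 0.093
```

```bash
cat > st.py <<'E'
from h import *
s=readout.observe(); R=Ro.from_euler('xyz',s['eef_rot'],degrees=True).as_matrix(); p=np.array(s['tool_pos'])
yaw=np.radians(21.4); O=np.array([.5546,-.1397,0]); S=Ro.from_euler('z',yaw).as_matrix()
f=lambda X:(S.T@(np.array(X)-O)).round(4)
print('t',s['t'],'tcp',p.round(4),'stand: tcp',f(p),'grasp',f(p+.167*R[:,2]),'tip',f(p+.186*R[:,2]),'a',(S.T@R[:,2]).round(3),'jaw',(S.T@R[:,0]).round(3))
print('F stand',(S.T@np.array(s['wrist_force'])).round(1),'q',np.round(s['q'],1),'w',s['gripper_width'])
E
python3 st.py
```

```text
t 2.2333 tcp [0.4061 0.2512 0.4049] stand: tcp [0.0043 0.4181 0.4049] grasp [0.007  0.3537 0.2509] tip [0.0073 0.3463 0.2334] a [ 0.016 -0.386 -0.922] jaw [1.    0.019 0.009]
F stand [ 0.6  0.1 -1.1] q [ 30.4  13.6 104.6 -24.7  66.6  18.9] w 0.09299959088782907
```

>>> {"method": "move_arm", "body": {
  "steps": [
    {"fingers": 0.093,"x": -0.006,"y": -0.002,"z": -0.04,"rx": 0,"ry": 0,"rz": -0.018},
    {"fingers": 0.093,"x": 0,"y": 0,"z": -0.04,"rx": 0,"ry": 0,"rz": 0},
    {"fingers": 0.093,"x": 0,"y": 0,"z": -0.04,"rx": 0,"ry": 0,"rz": 0},
    {"fingers": 0.093,"x": 0,"y": 0,"z": -0.03,"rx": 0,"ry": 0,"rz": 0},
    {"fingers": 0.093,"x": 0,"y": 0,"z": -0.025,"rx": 0,"ry": 0,"rz": 0}
  ]
}}

```text
t: 2.65
tool_pos: [0.3996, 0.2503, 0.2237]
eef_rot: [157.1, -0.8, 21.6]
wrist_force: [1.1, -0.6, 0.2]
gripper_width: 0.093
```

```bash
python3 st.py; python3 - <<'E'
from h import *
d=snap('side'); cv2.imwrite('pics/a.png',cv2.resize(d['img'][120:400,200:560],None,fx=2,fy=2)[:,:,::-1])
E
```

```text
t 2.65 tcp [0.3996 0.2503 0.2237] stand: tcp [-0.0021  0.4197  0.2237] grasp [0.0004 0.3548 0.0698] tip [0.0007 0.3474 0.0523] a [ 0.015 -0.389 -0.921] jaw [1.    0.004 0.014]
F stand [ 0.8 -0.9  0.2] q [ 30.7  29.9 112.8 -32.9  45.2  34.4] w 0.09304333995640818
```

View pics/a.png

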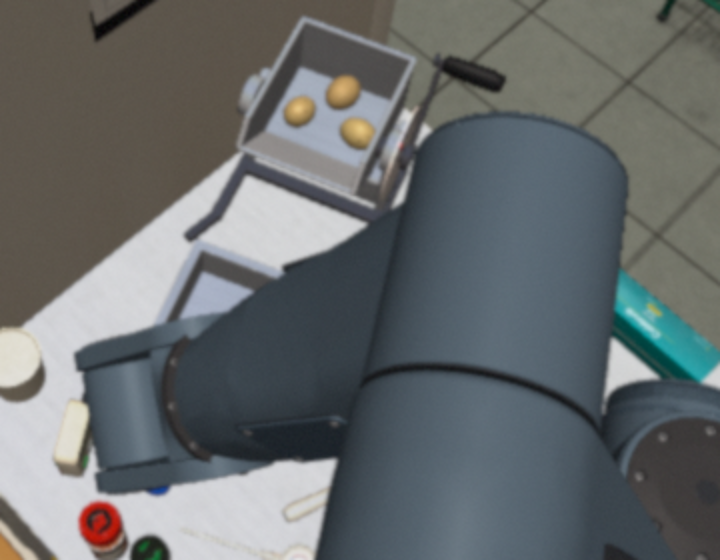

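>>> {"method": "move_arm", "body": {
  "steps": [
    {"fingers": 0.093,"x": 0,"y": 0,"z": -0.015,"rx": 0,"ry": 0,"rz": 0},
    {"fingers": 0.093,"x": 0,"y": 0,"z": -0.01,"rx": 0,"ry": 0,"rz": 0},
    {"fingers": 0.093,"x": 0,"y": 0,"z": -0.005,"rx": 0,"ry": 0,"rz": 0},
    {"fingers": 0.093,"x": 0.0036,"y": -0.0093,"z": 0,"rx": 0,"ry": 0,"rz": 0},
    {"fingers": 0.093,"x": 0.0036,"y": -0.0093,"z": 0,"rx": 0,"ry": 0,"rz": 0}
  ]
}}

```text
t: 3.12
tool_pos: [0.4061, 0.2311, 0.1892]
eef_rot: [157.0, -0.4, 21.7]
wrist_force: [-0.1, 0.5, -0.0]
gripper_width: 0.093
```

```bash
python3 st.py
```

```text
t 3.1167 tcp [0.4061 0.2311 0.1892] stand: tcp [-0.0029  0.3994  0.1892] grasp [-0.0016  0.3343  0.0354] tip [-0.0014  0.3268  0.0179] a [ 0.008 -0.39  -0.921] jaw [1.    0.006 0.006]
F stand [ 0.1  0.5 -0. ] q [ 28.3  33.6 113.9 -36.4  40.9  36.2] w 0.09304542968385039
```

>>> {"method": "move_arm", "body": {
  "steps": [
    {"fingers": 0.093,"x": 0.0029,"y": -0.0074,"z": 0.002,"rx": 0,"ry": 0,"rz": 0},
    {"fingers": 0.093,"x": 0.0029,"y": -0.0074,"z": 0.001,"rx": 0,"ry": 0,"rz": 0},
    {"fingers": 0.093,"x": 0.0029,"y": -0.0074,"z": 0,"rx": 0,"ry": 0,"rz": 0},
    {"fingers": 0.093,"x": 0.0029,"y": -0.0074,"z": 0,"rx": 0,"ry": 0,"rz": 0},
    {"fingers": 0.093,"x": 0.0029,"y": -0.0074,"z": 0,"rx": 0,"ry": 0,"rz": 0}
  ]
}}

```text
t: 3.53
tool_pos: [0.4233, 0.1894, 0.1959]
eef_rot: [157.1, -0.7, 21.6]
wrist_force: [-0.8, 1.1, -1.4]
gripper_width: 0.0927
```

>>> {"method": "move_arm", "body": {
  "steps": [
    {"fingers": 0.093,"x": 0.0029,"y": -0.0074,"z": 0,"rx": 0,"ry": 0,"rz": 0},
    {"fingers": 0.093,"x": 0.0029,"y": -0.0074,"z": 0,"rx": 0,"ry": 0,"rz": 0},
    {"fingers": 0.093,"x": 0.0029,"y": -0.0074,"z": 0,"rx": 0,"ry": 0,"rz": 0},
    {"fingers": 0.093,"x": 0.0029,"y": -0.0074,"z": 0,"rx": 0,"ry": 0,"rz": 0},
    {"fingers": 0.093,"x": 0.0029,"y": -0.0074,"z": 0,"rx": 0,"ry": 0,"rz": 0}
  ]
}}

```text
t: 3.95
tool_pos: [0.4393, 0.148, 0.1961]
eef_rot: [157.1, -0.7, 21.6]
wrist_force: [-0.8, 2.1, -0.5]
gripper_width: 0.0928
```

```bash
python3 st.py; python3 - <<'E'
from h import *
d=snap('wrist'); save(d,'w1')
E
```

```text
t 3.95 tcp [0.4393 0.148  0.1961] stand: tcp [-0.0024  0.3099  0.1961] grasp [-2.000e-04  2.449e-01  4.230e-02] tip [0.     0.2375 0.0248] a [ 0.013 -0.389 -0.921] jaw [1.    0.004 0.013]
F stand [ 0.   2.2 -0.5] q [ 17.2  32.1 115.4 -40.1  37.   29.2] w 0.09283408388401933
```

View pics/w1.png

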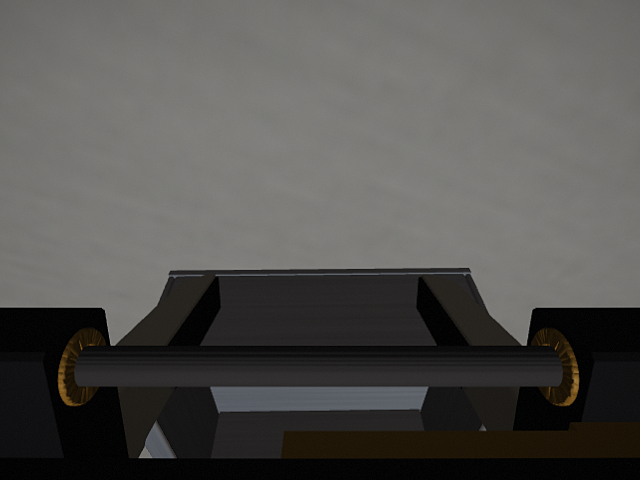

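>>> {"method": "move_arm", "body": {
  "steps": [
    {"fingers": 0.093,"x": 0.0029,"y": -0.0074,"z": 0,"rx": 0,"ry": 0,"rz": 0},
    {"fingers": 0.093,"x": 0.0029,"y": -0.0074,"z": 0,"rx": 0,"ry": 0,"rz": 0},
    {"fingers": 0.093,"x": 0.0029,"y": -0.0074,"z": 0,"rx": 0,"ry": 0,"rz": 0},
    {"fingers": 0.093,"x": 0.0025,"y": -0.0064,"z": 0,"rx": 0,"ry": 0,"rz": 0},
    {"fingers": 0.093,"x": 0.0022,"y": -0.0056,"z": 0,"rx": 0,"ry": 0,"rz": 0}
  ]
}}

```text
t: 4.42
tool_pos: [0.4543, 0.11, 0.1962]
eef_rot: [157.1, -0.7, 21.6]
wrist_force: [-1.2, 2.4, -0.4]
gripper_width: 0.0929
```

>>> {"method": "move_arm", "body": {
  "steps": [
    {"fingers": 0.093,"x": 0.0018,"y": -0.0046,"z": 0,"rx": 0,"ry": 0,"rz": 0},
    {"fingers": 0.093,"x": 0.0015,"y": -0.0037,"z": 0,"rx": 0,"ry": 0,"rz": 0},
    {"fingers": 0.093,"x": 0.0015,"y": -0.0037,"z": 0,"rx": 0,"ry": 0,"rz": 0},
    {"fingers": 0.093,"x": 0.0011,"y": -0.0028,"z": 0,"rx": 0,"ry": 0,"rz": 0},
    {"fingers": 0.093,"x": 0.0007,"y": -0.0019,"z": 0,"rx": 0,"ry": 0,"rz": 0}
  ]
}}

```text
t: 4.83
tool_pos: [0.4618, 0.0907, 0.1962]
eef_rot: [157.1, -0.7, 21.6]
wrist_force: [-1.6, 2.3, 0.6]
gripper_width: 0.093
```

```bash
python3 st.py; python3 - <<'E'
from meas import *
d=snap('side'); save(d,'b'); P=cloud(d); r,m=insert(d,P,box(290,400,170,330)); print(r,m.sum())
E
```

```text
t 4.8333 tcp [0.4618 0.0907 0.1962] stand: tcp [-0.0024  0.2484  0.1962] grasp [-0.0002  0.1833  0.0424] tip [0.     0.1759 0.0249] a [ 0.013 -0.39  -0.921] jaw [1.    0.003 0.013]
F stand [-0.6  2.7  0.6] q [  9.7  32.2 115.1 -42.1  34.4  23.8] w 0.09298210502847222
((601.9338989257812, -82.91970825195312), (82.21358489990234, 41.37010955810547), 60.03436279296875) 124
```

>>> {"method": "move_arm", "body": {
  "steps": [
    {"fingers": 0.093,"x": 0.0006,"y": -0.0014,"z": 0,"rx": 0,"ry": 0,"rz": 0},
    {"fingers": 0.093,"x": 0.0006,"y": -0.0014,"z": 0,"rx": 0,"ry": 0,"rz": 0},
    {"fingers": 0.093,"x": 0.0004,"y": -0.001,"z": 0,"rx": 0,"ry": 0,"rz": 0},
    {"fingers": 0.093,"x": 0,"y": 0,"z": 0,"rx": 0,"ry": 0,"rz": 0},
    {"fingers": 0.093,"x": 0,"y": 0,"z": 0,"rx": 0,"ry": 0,"rz": 0}
  ]
}}

```text
t: 5.3
tool_pos: [0.4632, 0.0883, 0.1964]
eef_rot: [157.3, -0.9, 21.5]
wrist_force: [-0.9, 2.4, 1.7]
gripper_width: 0.093
```

```bash
python3 st.py
```

```text
t 5.3 tcp [0.4632 0.0883 0.1964] stand: tcp [-0.0019  0.2457  0.1964] grasp [0.0007 0.1811 0.0424] tip [0.001  0.1738 0.0249] a [ 0.016 -0.387 -0.922] jaw [1.    0.003 0.016]
F stand [-0.   2.6  1.7] q [  9.3  32.2 115.  -41.9  34.1  23.4] w 0.09303653413941262
```

>>> {"method": "move_arm", "body": {
  "steps": [
    {"fingers": 0.093,"x": 0.0007,"y": -0.0019,"z": 0,"rx": 0,"ry": 0,"rz": 0},
    {"fingers": 0.093,"x": 0.0007,"y": -0.0019,"z": 0,"rx": 0,"ry": 0,"rz": 0},
    {"fingers": 0.093,"x": 0.0007,"y": -0.0019,"z": 0,"rx": 0,"ry": 0,"rz": 0},
    {"fingers": 0.093,"x": 0.0007,"y": -0.0019,"z": 0,"rx": 0,"ry": 0,"rz": 0},
    {"fingers": 0.093,"x": 0,"y": 0,"z": 0,"rx": 0,"ry": 0,"rz": 0}
  ]
}}

```text
t: 5.72
tool_pos: [0.4636, 0.0861, 0.1973]
eef_rot: [157.9, -1.3, 21.4]
wrist_force: [-0.9, 2.0, 1.7]
gripper_width: 0.0928
```

```bash
python3 st.py
```

```text
t 5.7167 tcp [0.4636 0.0861 0.1973] stand: tcp [-0.0023  0.2434  0.1973] grasp [0.0013 0.1805 0.0426] tip [0.0017 0.1733 0.0251] a [ 0.022 -0.377 -0.926] jaw [ 1.    -0.001  0.024]
F stand [-0.1  2.2  1.7] q [  8.9  32.  115.1 -41.1  33.6  22.6] w 0.09284506108939153
```

>>> {"method": "move_arm", "body": {
  "steps": [
    {"fingers": 0.093,"x": -0.002,"y": 0.005,"z": 0,"rx": 0,"ry": 0,"rz": 0},
    {"fingers": 0.093,"x": -0.005,"y": 0.014,"z": 0,"rx": 0,"ry": 0,"rz": 0},
    {"fingers": 0.093,"x": -0.008,"y": 0.02,"z": 0,"rx": 0,"ry": 0,"rz": 0},
    {"fingers": 0.093,"x": -0.008,"y": 0.02,"z": 0.02,"rx": 0,"ry": 0,"rz": 0},
    {"fingers": 0.093,"x": -0.005,"y": 0.01,"z": 0.038,"rx": 0,"ry": 0,"rz": 0}
  ]
}}

```text
t: 6.13
tool_pos: [0.4338, 0.1557, 0.2519]
eef_rot: [157.8, -0.8, 21.2]
wrist_force: [0.7, 0.4, -0.6]
gripper_width: 0.0929
```

>>> {"method": "move_arm", "body": {
  "steps": [
    {"fingers": 0.093,"x": 0,"y": 0,"z": 0.041,"rx": 0,"ry": 0,"rz": 0},
    {"fingers": 0.093,"x": 0,"y": 0,"z": 0.041,"rx": 0.0715,"ry": 0.028,"rz": 0},
    {"fingers": 0.093,"x": 0,"y": 0,"z": 0.041,"rx": 0.0715,"ry": 0.028,"rz": 0},
    {"fingers": 0.093,"x": 0,"y": 0,"z": 0.041,"rx": 0.0715,"ry": 0.028,"rz": 0},
    {"fingers": 0.093,"x": 0,"y": 0,"z": 0.041,"rx": 0.0715,"ry": 0.028,"rz": 0}
  ]
}}

```text
t: 6.55
tool_pos: [0.4295, 0.1587, 0.4614]
eef_rot: [176.2, -0.4, 21.8]
wrist_force: [1.2, -0.7, -0.2]
gripper_width: 0.0929
```

```bash
python3 st.py
```

```text
t 6.55 tcp [0.4295 0.1587 0.4614] stand: tcp [-0.0076  0.3235  0.4614] grasp [-0.0063  0.3123  0.2947] tip [-0.0062  0.311   0.2758] a [ 0.008 -0.067 -0.998] jaw [1.    0.007 0.007]
F stand [ 0.9 -1.1 -0.2] q [ 15.2   6.9 103.4  -4.   68.9  -5.2] w 0.09288637867851259
```

>>> {"method": "move_arm", "body": {
  "steps": [
    {"fingers": 0.093,"x": 0,"y": -0.01,"z": 0.03,"rx": 0.062,"ry": 0.024,"rz": 0},
    {"fingers": 0.093,"x": 0,"y": -0.025,"z": 0.015,"rx": 0,"ry": 0,"rz": -0.115},
    {"fingers": 0.093,"x": 0,"y": -0.028,"z": 0,"rx": 0,"ry": 0,"rz": -0.115},
    {"fingers": 0.093,"x": 0,"y": -0.03,"z": 0,"rx": 0,"ry": 0,"rz": -0.115},
    {"fingers": 0.093,"x": 0,"y": -0.03,"z": 0,"rx": 0,"ry": 0,"rz": -0.115}
  ]
}}

```text
t: 6.97
tool_pos: [0.4276, 0.0347, 0.5197]
eef_rot: [-179.6, -1.4, -4.9]
wrist_force: [-0.3, -0.1, 0.7]
gripper_width: 0.093
```

>>> {"method": "move_arm", "body": {
  "steps": [
    {"fingers": 0.093,"x": 0,"y": -0.03,"z": 0,"rx": 0,"ry": 0,"rz": -0.115},
    {"fingers": 0.093,"x": 0,"y": -0.03,"z": 0,"rx": 0,"ry": 0,"rz": -0.115},
    {"fingers": 0.093,"x": 0,"y": -0.03,"z": 0,"rx": 0,"ry": 0,"rz": -0.115},
    {"fingers": 0.093,"x": 0,"y": -0.03,"z": 0,"rx": 0,"ry": 0,"rz": -0.115},
    {"fingers": 0.093,"x": 0,"y": -0.03,"z": 0,"rx": 0,"ry": 0,"rz": -0.115}
  ]
}}

```text
t: 7.38
tool_pos: [0.4251, -0.1224, 0.5206]
eef_rot: [-179.8, -1.5, -39.5]
wrist_force: [1.1, 0.2, -0.1]
gripper_width: 0.0931
```

>>> {"method": "move_arm", "body": {
  "steps": [
    {"fingers": 0.093,"x": 0.003,"y": -0.03,"z": 0,"rx": 0,"ry": 0,"rz": -0.115},
    {"fingers": 0.093,"x": 0.003,"y": -0.03,"z": 0,"rx": 0,"ry": 0,"rz": -0.115},
    {"fingers": 0.093,"x": 0.003,"y": -0.03,"z": 0,"rx": 0,"ry": 0,"rz": -0.115},
    {"fingers": 0.093,"x": 0.003,"y": -0.03,"z": 0,"rx": 0,"ry": 0,"rz": -0.115},
    {"fingers": 0.093,"x": 0.003,"y": -0.03,"z": 0,"rx": 0,"ry": 0,"rz": 0}
  ]
}}

```text
t: 7.8
tool_pos: [0.438, -0.2804, 0.5207]
eef_rot: [-180.0, -1.5, -67.8]
wrist_force: [0.8, 1.0, 0.7]
gripper_width: 0.0929
```

```bash
python3 st.py; python3 - <<'E'
from meas import *
a=snap('side'); b=snap('scene'); np.savez('side1.npz',**a); np.savez('scene1.npz',**b)
c=lambda d,x,y,w,h,s:cv2.resize(d['img'][y:y+h,x:x+w],None,fx=s,fy=s,interpolation=cv2.INTER_CUBIC)
A=c(a,270,110,200,190,2.6); B=c(b,220,220,160,160,494/160)
cv2.imwrite('pics/c.png',cv2.resize(np.hstack([A[:494],B[:494]]),(800,391))[:,:,::-1])
E
```

```text
t 7.8 tcp [ 0.438  -0.2804  0.5207] stand: tcp [-0.1599 -0.0884  0.5207] grasp [-0.1598 -0.0927  0.3538] tip [-0.1598 -0.0932  0.3348] a [ 0.001 -0.025 -1.   ] jaw [ 0.014 -1.     0.025]
F stand [1.1 0.6 0.7] q [-37.6  11.2  90.   -0.7  77.6  30.3] w 0.09294997647106455
```

View pics/c.png

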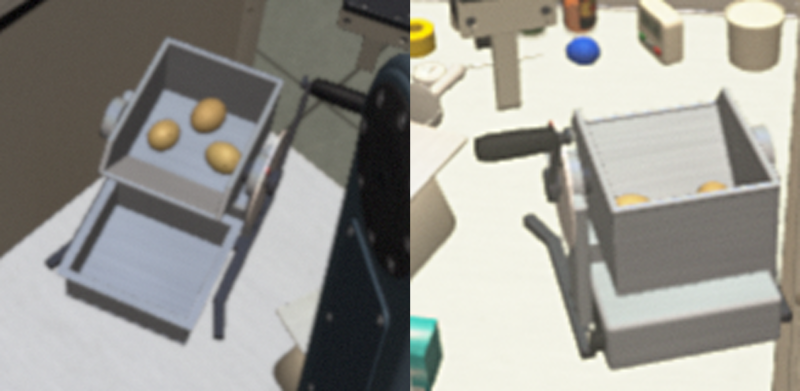

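```bash
python3 - <<'E'
from meas import *
d=dict(np.load('side1.npz')); P=cloud(d); z=P[...,2]; ok=d['depth']>0
F=frame(np.radians(21.4),np.array([.5546,-.1397])); pr=F(P.reshape(-1,3)).reshape(480,640,2)
m=ok&(z>.057)&(z<.071)&(abs(pr[...,0])<.11)&(pr[...,1]>-.02)&(pr[...,1]<.21)&box(275,400,150,290)
n,l,s,c=cv2.connectedComponentsWithStats(m.astype(np.uint8),connectivity=8)
for i in range(1,n):
    if s[i,4]>25: w=pr[l==i]; print(s[i],np.percentile(w,[0.5,99.5],axis=0).round(4).tolist())
w=pr[m]
# left/right edges & back edge orientation
for y in np.arange(.05,.17,.02):
    k=w[abs(w[:,1]-y)<.01]; print(y.round(2),len(k),k[:,0].min().round(4),k[:,0].max().round(4))
for x in np.arange(-.08,.081,.02):
    k=w[abs(w[:,0]-x)<.01]; print(x.round(2),len(k),k[:,1].max().round(4))
hsv=cv2.cvtColor(d['img'],cv2.COLOR_RGB2HSV)
g=box(415,450,135,170)&(hsv[...,2]<60)&(z>.22)&(z<.29)&ok; G=P[g]; print(len(G),F(G.mean(0)),G.mean(0))
E
```

```text
[297 196  92  75 883] [[-0.088, 0.0153], [0.0883, 0.175]]
0.05 72 -0.0882 0.0875
0.07 66 -0.0882 0.0883
0.09 79 -0.0881 0.0877
0.11 69 -0.0871 0.0876
0.13 76 -0.0873 0.0883
0.15 78 -0.0872 0.0887
-0.08 333 0.1749
-0.06 60 0.175
-0.04 38 0.1752
-0.02 44 0.1757
0.0 41 0.1748
0.02 41 0.1748
0.04 44 0.1746
0.06 40 0.1737
0.08 283 0.1736
275 [[-0.14222422 -0.06066082]] [ 0.44431503 -0.24807293  0.25382035]
```

>>> {"method": "move_arm", "body": {
  "steps": [
    {"fingers": 0.093,"x": 0.004,"y": 0.023,"z": 0,"rx": 0.023,"ry": 0.009,"rz": -0.014},
    {"fingers": 0.093,"x": 0,"y": 0,"z": -0.035,"rx": 0,"ry": 0,"rz": 0},
    {"fingers": 0.093,"x": 0,"y": 0,"z": -0.035,"rx": 0,"ry": 0,"rz": 0},
    {"fingers": 0.093,"x": 0,"y": 0,"z": -0.02,"rx": 0,"ry": 0,"rz": 0},
    {"fingers": 0.093,"x": 0,"y": 0,"z": -0.01,"rx": 0,"ry": 0,"rz": 0}
  ]
}}

```text
t: 8.32
tool_pos: [0.4414, -0.2574, 0.4187]
eef_rot: [180.0, -0.2, -68.4]
wrist_force: [0.3, -0.5, 0.4]
gripper_width: 0.0932
```

```bash
python3 st.py
```

```text
t 8.3167 tcp [ 0.4414 -0.2574  0.4187] stand: tcp [-0.1483 -0.0683  0.4187] grasp [-0.1483 -0.0688  0.2517] tip [-0.1483 -0.0689  0.2327] a [-0.    -0.003 -1.   ] jaw [ 0.003 -1.     0.003]
F stand [ 0.1 -0.5  0.4] q [-35.4  15.1  99.4  -0.1  65.3  33. ] w 0.09317259930642097
```

>>> {"method": "move_arm", "body": {
  "steps": [
    {"fingers": 0.02,"x": 0,"y": 0,"z": -0.003,"rx": 0,"ry": 0,"rz": 0},
    {"fingers": 0.02,"x": 0,"y": 0,"z": 0,"rx": 0,"ry": 0,"rz": 0},
    {"fingers": 0.02,"x": 0,"y": 0,"z": 0,"rx": 0,"ry": 0,"rz": 0},
    {"fingers": 0.02,"x": 0,"y": 0,"z": 0,"rx": 0,"ry": 0,"rz": 0},
    {"fingers": 0.02,"x": 0,"y": 0,"z": 0,"rx": 0,"ry": 0,"rz": 0}
  ],
  "newtons": 3
}}

```text
t: 8.73
tool_pos: [0.4413, -0.2556, 0.4153]
eef_rot: [179.9, -0.1, -68.3]
wrist_force: [-0.2, 0.1, 0.4]
gripper_width: 0.0643
```

>>> {"method": "move_arm", "body": {
  "steps": [
    {"fingers": 0.02,"x": 0,"y": 0,"z": 0,"rx": 0,"ry": 0,"rz": 0},
    {"fingers": 0.02,"x": 0,"y": 0,"z": 0,"rx": 0,"ry": 0,"rz": 0},
    {"fingers": 0.02,"x": 0,"y": 0,"z": 0,"rx": 0,"ry": 0,"rz": 0},
    {"fingers": 0.02,"x": 0,"y": 0,"z": 0,"rx": 0,"ry": 0,"rz": 0},
    {"fingers": 0.02,"x": 0,"y": 0,"z": 0,"rx": 0,"ry": 0,"rz": 0}
  ],
  "newtons": 3
}}

```text
t: 9.15
tool_pos: [0.4415, -0.2558, 0.4176]
eef_rot: [180.0, -0.3, -68.3]
wrist_force: [-0.2, -0.4, 0.1]
gripper_width: 0.0308
```

```bash
python3 st.py
```

```text
t 9.15 tcp [ 0.4415 -0.2558  0.4176] stand: tcp [-0.1476 -0.0668  0.4176] grasp [-0.1477 -0.0676  0.2506] tip [-0.1477 -0.0677  0.2316] a [-0.    -0.004 -1.   ] jaw [ 0.005 -1.     0.004]
F stand [-0.3 -0.3  0.1] q [-35.3  15.1  99.6  -0.2  65.1  33.1] w 0.030823215300346533
```

>>> {"method": "move_arm", "body": {
  "steps": [
    {"fingers": 0.02,"x": 0,"y": -0.001,"z": -0.002,"rx": 0,"ry": 0,"rz": 0},
    {"fingers": 0.02,"x": 0,"y": 0,"z": 0,"rx": 0,"ry": 0,"rz": 0},
    {"fingers": 0.02,"x": 0,"y": 0,"z": 0,"rx": 0,"ry": 0,"rz": 0},
    {"fingers": 0.02,"x": 0,"y": 0,"z": 0,"rx": 0,"ry": 0,"rz": 0},
    {"fingers": 0.02,"x": 0,"y": 0,"z": 0,"rx": 0,"ry": 0,"rz": 0}
  ],
  "newtons": 3
}}

```text
t: 9.57
tool_pos: [0.4415, -0.2568, 0.4155]
eef_rot: [180.0, -0.2, -68.3]
wrist_force: [-0.4, 0.7, 0.9]
gripper_width: 0.0249
```

```bash
python3 st.py
```

```text
t 9.5667 tcp [ 0.4415 -0.2568  0.4155] stand: tcp [-0.148  -0.0678  0.4155] grasp [-0.1481 -0.0684  0.2485] tip [-0.1481 -0.0685  0.2295] a [-0.    -0.004 -1.   ] jaw [ 0.005 -1.     0.004]
F stand [-0.1  0.8  0.9] q [-35.4  15.3  99.7  -0.2  64.9  33. ] w 0.024910966194561297
```

>>> {"method": "move_arm", "body": {
  "steps": [
    {"fingers": 0.02,"x": -0.0016,"y": 0.0041,"z": 0.0028,"rx": 0,"ry": 0,"rz": 0},
    {"fingers": 0.02,"x": -0.0016,"y": 0.0041,"z": 0.0026,"rx": 0,"ry": 0,"rz": 0},
    {"fingers": 0.02,"x": -0.0016,"y": 0.0041,"z": 0.0024,"rx": 0,"ry": 0,"rz": 0},
    {"fingers": 0.02,"x": -0.0016,"y": 0.0041,"z": 0.0022,"rx": 0,"ry": 0,"rz": 0},
    {"fingers": 0.02,"x": -0.0016,"y": 0.0041,"z": 0.0021,"rx": 0,"ry": 0,"rz": 0}
  ],
  "newtons": 8
}}

```text
t: 9.98
tool_pos: [0.4343, -0.2385, 0.4277]
eef_rot: [-179.9, -0.9, -68.3]
wrist_force: [3.0, -6.5, -5.2]
gripper_width: 0.0243
```

```bash
cat >> st.py <<'E'
g=f(p+.167*R[:,2]); print('lever angle from tcp: pan',(35+np.degrees(np.arctan2(g[1],g[2]-.15))).round(2),'radius',np.hypot(g[1],g[2]-.15).round(4))
E
python3 st.py
```

```text
t 9.9833 tcp [ 0.4343 -0.2385  0.4277] stand: tcp [-0.1481 -0.0481  0.4277] grasp [-0.1479 -0.0508  0.2607] tip [-0.1479 -0.0511  0.2417] a [ 0.001 -0.016 -1.   ] jaw [ 0.004 -1.     0.016]
F stand [ 0.4 -7.1 -5.2] q [-34.1  12.8 101.1  -0.5  65.3  34.5] w 0.02428945567637076
lever angle from tcp: pan 10.35 radius 0.1218
```

>>> {"method": "move_arm", "body": {
  "steps": [
    {"fingers": 0.02,"x": -0.002,"y": 0.0053,"z": 0.0018,"rx": 0.008,"ry": 0.003,"rz": 0},
    {"fingers": 0.02,"x": -0.002,"y": 0.0053,"z": 0.0016,"rx": 0.004,"ry": 0.001,"rz": 0},
    {"fingers": 0.02,"x": -0.002,"y": 0.0053,"z": 0.0014,"rx": 0,"ry": 0,"rz": 0},
    {"fingers": 0.02,"x": -0.002,"y": 0.0053,"z": 0.0011,"rx": 0,"ry": 0,"rz": 0},
    {"fingers": 0.02,"x": -0.002,"y": 0.0053,"z": 0.0009,"rx": 0,"ry": 0,"rz": 0}
  ]
}}

```text
t: 10.4
tool_pos: [0.4249, -0.2155, 0.4381]
eef_rot: [-179.7, -1.5, -68.4]
wrist_force: [1.9, -7.8, -0.4]
gripper_width: 0.0244
```

```bash
python3 st.py
```

```text
t 10.4 tcp [ 0.4249 -0.2155  0.4381] stand: tcp [-0.1484 -0.0232  0.4381] grasp [-0.1477 -0.0275  0.2712] tip [-0.1476 -0.028   0.2522] a [ 0.005 -0.026 -1.   ] jaw [ 0.004 -1.     0.026]
F stand [-1.  -7.9 -0.4] q [-32.4  10.1 103.   -0.7  65.6  36.3] w 0.024396519766729106
lever angle from tcp: pan 22.22 radius 0.1243
```

>>> {"method": "move_arm", "body": {
  "steps": [
    {"fingers": 0.02,"x": -0.002,"y": 0.0052,"z": -0.0008,"rx": 0.009,"ry": 0.004,"rz": 0},
    {"fingers": 0.02,"x": -0.002,"y": 0.0052,"z": -0.0005,"rx": 0.008,"ry": 0.003,"rz": 0},
    {"fingers": 0.02,"x": -0.002,"y": 0.0052,"z": -0.0005,"rx": 0.006,"ry": 0.002,"rz": 0},
    {"fingers": 0.02,"x": -0.002,"y": 0.0052,"z": -0.0005,"rx": 0.004,"ry": 0.002,"rz": 0},
    {"fingers": 0.02,"x": -0.002,"y": 0.0052,"z": -0.0005,"rx": 0.004,"ry": 0.002,"rz": 0}
  ]
}}

```text
t: 10.82
tool_pos: [0.4161, -0.1937, 0.4427]
eef_rot: [-179.4, -1.3, -68.4]
wrist_force: [1.6, -8.8, 3.0]
gripper_width: 0.025
```

```bash
python3 st.py
```

```text
t 10.8167 tcp [ 0.4161 -0.1937  0.4427] stand: tcp [-1.487e-01  2.000e-04  4.427e-01] grasp [-0.147  -0.0036  0.2757] tip [-0.1468 -0.0041  0.2567] a [ 0.01  -0.023 -1.   ] jaw [ 0.004 -1.     0.023]
F stand [-1.7 -8.8  3. ] q [-30.7   7.9 105.   -0.4  65.8  37.8] w 0.025019081509005937
lever angle from tcp: pan 33.36 radius 0.1258
```

>>> {"method": "move_arm", "body": {
  "steps": [
    {"fingers": 0.02,"x": -0.002,"y": 0.0052,"z": -0.0025,"rx": 0.009,"ry": 0.004,"rz": 0},
    {"fingers": 0.02,"x": -0.002,"y": 0.0052,"z": -0.0025,"rx": 0.007,"ry": 0.003,"rz": 0},
    {"fingers": 0.02,"x": -0.002,"y": 0.0052,"z": -0.0025,"rx": 0.006,"ry": 0.002,"rz": 0},
    {"fingers": 0.02,"x": -0.002,"y": 0.0052,"z": -0.0025,"rx": 0.004,"ry": 0.002,"rz": 0},
    {"fingers": 0.02,"x": -0.002,"y": 0.0052,"z": -0.0025,"rx": 0.004,"ry": 0.002,"rz": 0}
  ]
}}

```text
t: 11.23
tool_pos: [0.4075, -0.1715, 0.4387]
eef_rot: [-179.0, -1.2, -68.4]
wrist_force: [0.6, -8.1, 7.2]
gripper_width: 0.0246
```

```bash
python3 st.py
```

```text
t 11.2333 tcp [ 0.4075 -0.1715  0.4387] stand: tcp [-0.1486  0.024   0.4387] grasp [-0.1457  0.0205  0.2717] tip [-0.1454  0.0201  0.2527] a [ 0.017 -0.021 -1.   ] jaw [ 0.004 -1.     0.021]
F stand [-2.4 -7.7  7.2] q [-28.9   6.2 107.5  -0.   64.8  39.5] w 0.024587853290976527
lever angle from tcp: pan 44.56 radius 0.1234
```

>>> {"method": "move_arm", "body": {
  "steps": [
    {"fingers": 0.02,"x": -0.002,"y": 0.0052,"z": -0.0028,"rx": 0.009,"ry": 0.004,"rz": 0},
    {"fingers": 0.02,"x": -0.002,"y": 0.0052,"z": -0.003,"rx": 0.007,"ry": 0.003,"rz": 0},
    {"fingers": 0.02,"x": -0.002,"y": 0.0052,"z": -0.003,"rx": 0.006,"ry": 0.002,"rz": 0},
    {"fingers": 0.02,"x": -0.002,"y": 0.0052,"z": -0.0032,"rx": 0.004,"ry": 0.002,"rz": 0},
    {"fingers": 0.02,"x": -0.002,"y": 0.0052,"z": -0.0032,"rx": 0.004,"ry": 0.002,"rz": 0}
  ]
}}

```text
t: 11.65
tool_pos: [0.3987, -0.1484, 0.4296]
eef_rot: [-178.6, -0.8, -68.4]
wrist_force: [0.8, -6.9, 6.7]
gripper_width: 0.0245
```

```bash
python3 st.py
```

```text
t 11.65 tcp [ 0.3987 -0.1484  0.4296] stand: tcp [-0.1483  0.0488  0.4296] grasp [-0.1443  0.0466  0.2627] tip [-0.1438  0.0463  0.2437] a [ 0.024 -0.013 -1.   ] jaw [ 0.004 -1.     0.013]
F stand [-1.8 -6.7  6.7] q [-26.8   4.9 110.3   0.6  63.3  41.3] w 0.02447752287117788
lever angle from tcp: pan 57.46 radius 0.122
```

>>> {"method": "move_arm", "body": {
  "steps": [
    {"fingers": 0.02,"x": -0.001,"y": 0.0027,"z": -0.002,"rx": 0.006,"ry": 0.002,"rz": 0},
    {"fingers": 0.02,"x": -0.001,"y": 0.0018,"z": -0.001,"rx": 0.003,"ry": 0.001,"rz": 0},
    {"fingers": 0.02,"x": 0,"y": 0,"z": 0,"rx": 0,"ry": 0,"rz": 0},
    {"fingers": 0.02,"x": 0,"y": 0,"z": 0,"rx": 0,"ry": 0,"rz": 0},
    {"fingers": 0.02,"x": 0,"y": 0,"z": 0,"rx": 0,"ry": 0,"rz": 0}
  ]
}}

```text
t: 12.07
tool_pos: [0.3968, -0.1444, 0.428]
eef_rot: [-178.5, -0.7, -68.3]
wrist_force: [1.2, -0.8, -1.0]
gripper_width: 0.0244
```

```bash
python3 st.py; python3 - <<'E'
from meas import *
a=snap('side'); b=snap('scene'); np.savez('side2.npz',**a)
c=lambda d,x,y,w,h,s:cv2.resize(d['img'][y:y+h,x:x+w],None,fx=s,fy=s,interpolation=cv2.INTER_CUBIC)
A=c(a,270,110,200,190,2.6); B=c(b,220,200,160,160,494/160)
cv2.imwrite('pics/d.png',cv2.resize(np.hstack([A[:494],B[:494]]),(800,391))[:,:,::-1])
E
```

```text
t 12.0667 tcp [ 0.3968 -0.1444  0.428 ] stand: tcp [-0.1487  0.0532  0.428 ] grasp [-0.1442  0.0511  0.2611] tip [-0.1437  0.0508  0.2421] a [ 0.027 -0.013 -1.   ] jaw [ 0.005 -1.     0.013]
F stand [ 0.8 -1.2 -1. ] q [-26.5   4.6 110.8   0.7  63.   41.5] w 0.024393159659655293
lever angle from tcp: pan 59.7 radius 0.1223
```

View pics/d.png

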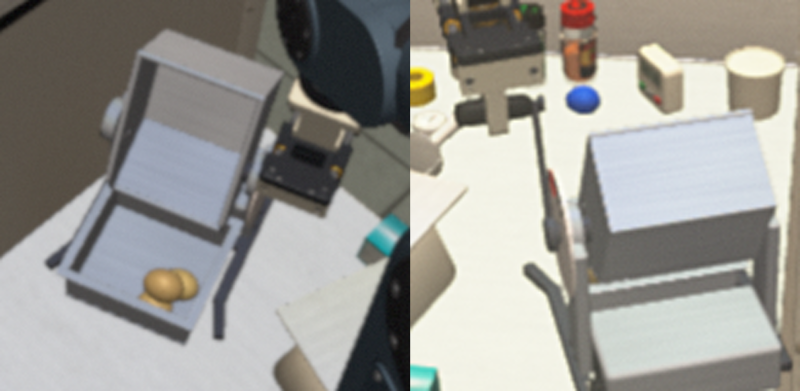

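The pan is at about 60° and the potatoes are in the insert, clustered around (170,285) in the crop. I'll hold here.

>>> {"method": "move_arm", "body": {
  "steps": [
    {"fingers": 0.02,"x": 0,"y": 0,"z": 0,"rx": 0,"ry": 0,"rz": 0},
    {"fingers": 0.02,"x": 0,"y": 0,"z": 0,"rx": 0,"ry": 0,"rz": 0},
    {"fingers": 0.02,"x": 0,"y": 0,"z": 0,"rx": 0,"ry": 0,"rz": 0},
    {"fingers": 0.02,"x": 0,"y": 0,"z": 0,"rx": 0,"ry": 0,"rz": 0},
    {"fingers": 0.02,"x": 0,"y": 0,"z": 0,"rx": 0,"ry": 0,"rz": 0}
  ]
}}

```text
t: 12.58
tool_pos: [0.3968, -0.1445, 0.428]
eef_rot: [-178.5, -0.7, -68.3]
wrist_force: [0.6, -0.5, -1.6]
gripper_width: 0.0246
```

>>> {"method": "move_arm", "body": {
  "steps": [
    {"fingers": 0.02,"x": 0,"y": 0,"z": 0,"rx": 0,"ry": 0,"rz": 0},
    {"fingers": 0.02,"x": 0,"y": 0,"z": 0,"rx": 0,"ry": 0,"rz": 0},
    {"fingers": 0.02,"x": 0,"y": 0,"z": 0,"rx": 0,"ry": 0,"rz": 0},
    {"fingers": 0.02,"x": 0,"y": 0,"z": 0,"rx": 0,"ry": 0,"rz": 0},
    {"fingers": 0.02,"x": 0,"y": 0,"z": 0,"rx": 0,"ry": 0,"rz": 0}
  ]
}}

```text
t: 13.0
tool_pos: [0.3968, -0.1445, 0.428]
eef_rot: [-178.5, -0.7, -68.3]
wrist_force: [0.6, 0.1, -1.7]
gripper_width: 0.0243
```

>>> {"method": "move_arm", "body": {
  "steps": [
    {"fingers": 0.02,"x": 0,"y": 0,"z": 0,"rx": 0,"ry": 0,"rz": 0},
    {"fingers": 0.02,"x": 0,"y": 0,"z": 0,"rx": 0,"ry": 0,"rz": 0},
    {"fingers": 0.02,"x": 0,"y": 0,"z": 0,"rx": 0,"ry": 0,"rz": 0},
    {"fingers": 0.02,"x": 0,"y": 0,"z": 0,"rx": 0,"ry": 0,"rz": 0},
    {"fingers": 0.02,"x": 0,"y": 0,"z": 0,"rx": 0,"ry": 0,"rz": 0}
  ]
}}

```text
t: 13.42
tool_pos: [0.3969, -0.1445, 0.428]
eef_rot: [-178.5, -0.7, -68.3]
wrist_force: [0.7, -1.4, -0.2]
gripper_width: 0.0247
```

>>> {"method": "move_arm", "body": {
  "steps": [
    {"fingers": 0.02,"x": 0,"y": 0,"z": 0,"rx": 0,"ry": 0,"rz": 0},
    {"fingers": 0.02,"x": 0,"y": 0,"z": 0,"rx": 0,"ry": 0,"rz": 0},
    {"fingers": 0.02,"x": 0,"y": 0,"z": 0,"rx": 0,"ry": 0,"rz": 0},
    {"fingers": 0.02,"x": 0,"y": 0,"z": 0,"rx": 0,"ry": 0,"rz": 0},
    {"fingers": 0.02,"x": 0,"y": 0,"z": 0,"rx": 0,"ry": 0,"rz": 0}
  ]
}}

```text
t: 13.83
tool_pos: [0.3968, -0.1445, 0.428]
eef_rot: [-178.5, -0.7, -68.3]
wrist_force: [1.4, -0.4, -0.2]
gripper_width: 0.0244
```

```bash
python3 st.py; cat > pot.py <<'E'
from meas import *
d=snap('side'); P=cloud(d); z=P[...,2]; hsv=cv2.cvtColor(d['img'],cv2.COLOR_RGB2HSV); F=frame(np.radians(21.4),np.array([.5546,-.1397]))
m=box(275,400,120,290)&(hsv[...,1]>90)&(hsv[...,0]>10)&(hsv[...,0]<30); n,l,s,c=cv2.connectedComponentsWithStats(m.astype(np.uint8))
for i in range(1,n):
    if s[i,4]>20: q=P[l==i]; print('potato blob',s[i,4],F(q).min(0).round(3),F(q).max(0).round(3),q[:,2].min().round(3),q[:,2].max().round(3))
pr=F(P.reshape(-1,3)).reshape(480,640,2)
k=pr[(d['depth']>0)&(z>.057)&(z<.071)&(abs(pr[...,0])<.095)&(pr[...,1]>.01)&(pr[...,1]<.21)&box(275,400,150,290)&~m]; print('insert y max',np.percentile(k,[.5,99.5],axis=0).round(4).tolist())
cv2.imwrite('pics/p.png',cv2.resize(d['img'][130:290,280:420],None,fx=4,fy=4,interpolation=cv2.INTER_CUBIC)[:600,:,::-1])
E
python3 pot.py
```

```text
t 13.8333 tcp [ 0.3968 -0.1445  0.428 ] stand: tcp [-0.1486  0.0531  0.428 ] grasp [-0.1442  0.051   0.2611] tip [-0.1437  0.0508  0.2421] a [ 0.027 -0.012 -1.   ] jaw [ 0.005 -1.     0.012]
F stand [ 1.1 -0.9 -0.2] q [-26.5   4.6 110.8   0.7  63.   41.5] w 0.024406941192627457
lever angle from tcp: pan 59.66 radius 0.1222
potato blob 140 [0.014 0.093] [0.043 0.13 ] 0.021 0.045
potato blob 163 [-0.07   0.078] [-0.032  0.106] 0.02 0.047
potato blob 137 [-0.208  0.124] [-0.021  0.7  ] 0.027 1.183
insert y max [[-0.0879, 0.0141], [0.0883, 0.1751]]
```

>>> {"method": "move_arm", "body": {
  "steps": [
    {"fingers": 0.02,"x": 0.002,"y": -0.005,"z": 0.002,"rx": 0,"ry": 0,"rz": 0},
    {"fingers": 0.02,"x": 0.002,"y": -0.005,"z": 0.002,"rx": 0,"ry": 0,"rz": 0},
    {"fingers": 0.02,"x": 0.002,"y": -0.005,"z": 0.0018,"rx": 0,"ry": 0,"rz": 0},
    {"fingers": 0.02,"x": 0.002,"y": -0.005,"z": 0.0015,"rx": 0,"ry": 0,"rz": 0},
    {"fingers": 0.02,"x": 0.002,"y": -0.005,"z": 0.0012,"rx": 0,"ry": 0,"rz": 0}
  ]
}}

```text
t: 14.3
tool_pos: [0.406, -0.1677, 0.4377]
eef_rot: [-178.6, 0.1, -68.3]
wrist_force: [-2.9, 6.1, 6.8]
gripper_width: 0.0244
```

```bash
python3 st.py
```

```text
t 14.3 tcp [ 0.406  -0.1677  0.4377] stand: tcp [-0.1485  0.0282  0.4377] grasp [-0.1444  0.0284  0.2708] tip [-0.1439  0.0284  0.2518] a [ 0.025  0.001 -1.   ] jaw [ 0.005 -1.    -0.001]
F stand [-0.5  6.7  6.8] q [-28.8   6.  107.8   1.3  65.3  39. ] w 0.024440083141011763
lever angle from tcp: pan 48.23 radius 0.1241
```

>>> {"method": "move_arm", "body": {
  "steps": [
    {"fingers": 0.02,"x": 0.002,"y": -0.005,"z": 0,"rx": -0.004,"ry": -0.002,"rz": 0},
    {"fingers": 0.02,"x": 0.002,"y": -0.005,"z": 0,"rx": -0.004,"ry": -0.002,"rz": 0},
    {"fingers": 0.02,"x": 0.002,"y": -0.005,"z": -0.0005,"rx": -0.004,"ry": -0.002,"rz": 0},
    {"fingers": 0.02,"x": 0.002,"y": -0.005,"z": -0.001,"rx": -0.004,"ry": -0.002,"rz": 0},
    {"fingers": 0.02,"x": 0.002,"y": -0.005,"z": -0.001,"rx": -0.004,"ry": -0.002,"rz": 0}
  ]
}}

```text
t: 14.72
tool_pos: [0.4155, -0.1927, 0.4381]
eef_rot: [-178.5, -0.8, -68.3]
wrist_force: [-4.3, 3.8, 5.5]
gripper_width: 0.0243
```

```bash
python3 st.py
```

```text
t 14.7167 tcp [ 0.4155 -0.1927  0.4381] stand: tcp [-0.1488  0.0014  0.4381] grasp [-0.1446 -0.0009  0.2712] tip [-0.1441 -0.0011  0.2522] a [ 0.025 -0.014 -1.   ] jaw [ 0.006 -1.     0.014]
F stand [-2.6  5.1  5.5] q [-30.8   8.  105.5   0.7  65.   37.1] w 0.02432591852540202
lever angle from tcp: pan 34.57 radius 0.1212
```

>>> {"method": "move_arm", "body": {
  "steps": [
    {"fingers": 0.02,"x": 0.002,"y": -0.005,"z": -0.0005,"rx": 0.001,"ry": 0,"rz": 0},
    {"fingers": 0.02,"x": 0.002,"y": -0.005,"z": -0.001,"rx": 0,"ry": 0,"rz": 0},
    {"fingers": 0.02,"x": 0.002,"y": -0.005,"z": -0.0012,"rx": 0,"ry": 0,"rz": 0},
    {"fingers": 0.02,"x": 0.002,"y": -0.005,"z": -0.0015,"rx": 0,"ry": 0,"rz": 0},
    {"fingers": 0.02,"x": 0.002,"y": -0.005,"z": -0.0018,"rx": 0,"ry": 0,"rz": 0}
  ]
}}

```text
t: 15.13
tool_pos: [0.4256, -0.2186, 0.4329]
eef_rot: [-178.6, -0.4, -68.3]
wrist_force: [-1.4, 3.0, 4.2]
gripper_width: 0.0244
```

```bash
python3 st.py
```

```text
t 15.1333 tcp [ 0.4256 -0.2186  0.4329] stand: tcp [-0.1489 -0.0264  0.4329] grasp [-0.1448 -0.0276  0.266 ] tip [-0.1443 -0.0278  0.247 ] a [ 0.025 -0.008 -1.   ] jaw [ 0.006 -1.     0.008]
F stand [-0.2  3.3  4.2] q [-32.9  10.6 103.1   1.   65.1  34.9] w 0.0243696492588022
lever angle from tcp: pan 21.62 radius 0.1192
```

>>> {"method": "move_arm", "body": {
  "steps": [
    {"fingers": 0.02,"x": 0.0018,"y": -0.0046,"z": -0.0014,"rx": 0,"ry": 0,"rz": 0},
    {"fingers": 0.02,"x": 0.0018,"y": -0.0046,"z": -0.0016,"rx": 0,"ry": 0,"rz": 0},
    {"fingers": 0.02,"x": 0.0018,"y": -0.0046,"z": -0.0018,"rx": 0,"ry": 0,"rz": 0},
    {"fingers": 0.02,"x": 0.0018,"y": -0.0046,"z": -0.002,"rx": 0,"ry": 0,"rz": 0},
    {"fingers": 0.02,"x": 0.0018,"y": -0.0046,"z": -0.0022,"rx": 0,"ry": 0,"rz": 0}
  ]
}}

```text
t: 15.55
tool_pos: [0.4354, -0.2441, 0.4227]
eef_rot: [-178.6, -0.4, -68.3]
wrist_force: [-1.3, 3.7, 3.4]
gripper_width: 0.0245
```

```bash
python3 st.py
```

```text
t 15.55 tcp [ 0.4354 -0.2441  0.4227] stand: tcp [-0.149  -0.0537  0.4227] grasp [-0.145  -0.0548  0.2558] tip [-0.1445 -0.0549  0.2368] a [ 0.024 -0.006 -1.   ] jaw [ 0.006 -1.     0.007]
F stand [0.1 3.9 3.4] q [-34.8  13.5 101.    1.1  64.4  33. ] w 0.02447181145395065
lever angle from tcp: pan 7.62 radius 0.1191
```

>>> {"method": "move_arm", "body": {
  "steps": [
    {"fingers": 0.02,"x": 0.0013,"y": -0.0033,"z": -0.0022,"rx": 0,"ry": 0,"rz": 0},
    {"fingers": 0.02,"x": 0.0013,"y": -0.0033,"z": -0.0022,"rx": 0,"ry": 0,"rz": 0},
    {"fingers": 0.02,"x": 0.0011,"y": -0.0028,"z": -0.002,"rx": 0,"ry": 0,"rz": 0},
    {"fingers": 0.02,"x": 0.0011,"y": -0.0028,"z": -0.002,"rx": 0,"ry": 0,"rz": 0},
    {"fingers": 0.02,"x": 0.0011,"y": -0.0028,"z": -0.002,"rx": 0,"ry": 0,"rz": 0}
  ]
}}

```text
t: 15.97
tool_pos: [0.4418, -0.2602, 0.411]
eef_rot: [-178.7, -0.1, -68.3]
wrist_force: [-5.9, 14.4, 12.6]
gripper_width: 0.0294
```

```bash
python3 st.py
```

```text
t 15.9667 tcp [ 0.4418 -0.2602  0.411 ] stand: tcp [-0.149 -0.071  0.411] grasp [-0.1451 -0.0713  0.244 ] tip [-0.1446 -0.0713  0.225 ] a [ 0.024 -0.002 -1.   ] jaw [ 0.005 -1.     0.002]
F stand [-0.2 15.6 12.6] q [-35.9  15.7  99.9   1.2  63.7  31.9] w 0.029350089170821044
lever angle from tcp: pan -2.18 radius 0.118
```

>>> {"method": "move_arm", "body": {
  "steps": [
    {"fingers": 0.093,"x": 0,"y": 0,"z": 0,"rx": 0,"ry": 0,"rz": 0},
    {"fingers": 0.093,"x": 0,"y": 0,"z": 0,"rx": 0,"ry": 0,"rz": 0},
    {"fingers": 0.093,"x": 0,"y": 0,"z": 0,"rx": 0,"ry": 0,"rz": 0},
    {"fingers": 0.093,"x": 0,"y": 0,"z": 0,"rx": 0,"ry": 0,"rz": 0},
    {"fingers": 0.093,"x": 0,"y": 0,"z": 0,"rx": 0,"ry": 0,"rz": 0}
  ]
}}

```text
t: 16.38
tool_pos: [0.4423, -0.2614, 0.4101]
eef_rot: [-178.6, -0.3, -68.3]
wrist_force: [-0.4, 0.2, 0.1]
gripper_width: 0.0584
```

>>> {"method": "move_arm", "body": {
  "steps": [
    {"fingers": 0.093,"x": 0,"y": 0,"z": 0,"rx": 0,"ry": 0,"rz": 0},
    {"fingers": 0.093,"x": 0,"y": 0,"z": 0,"rx": 0,"ry": 0,"rz": 0},
    {"fingers": 0.093,"x": 0,"y": 0,"z": 0.01,"rx": 0,"ry": 0,"rz": 0},
    {"fingers": 0.093,"x": 0,"y": 0,"z": 0.02,"rx": 0,"ry": 0,"rz": 0},
    {"fingers": 0.093,"x": 0,"y": 0,"z": 0.03,"rx": 0,"ry": 0,"rz": 0}
  ]
}}

```text
t: 16.8
tool_pos: [0.4417, -0.2612, 0.4679]
eef_rot: [-178.9, 0.1, -68.3]
wrist_force: [0.8, 0.4, 0.0]
gripper_width: 0.0905
```

>>> {"method": "move_arm", "body": {
  "steps": [
    {"fingers": 0.093,"x": 0,"y": 0,"z": 0.03,"rx": 0,"ry": 0,"rz": 0},
    {"fingers": 0.093,"x": 0,"y": 0,"z": 0.03,"rx": 0,"ry": 0,"rz": 0},
    {"fingers": 0.093,"x": -0.02,"y": -0.02,"z": 0.02,"rx": 0,"ry": 0,"rz": 0},
    {"fingers": 0.093,"x": -0.025,"y": -0.025,"z": 0,"rx": 0,"ry": 0,"rz": 0},
    {"fingers": 0.093,"x": -0.025,"y": -0.025,"z": 0,"rx": 0,"ry": 0,"rz": 0}
  ]
}}

```text
t: 17.22
tool_pos: [0.3714, -0.3286, 0.562]
eef_rot: [-178.6, -0.4, -67.8]
wrist_force: [1.3, 0.1, -0.4]
gripper_width: 0.0929
```

```bash
python3 st.py; python3 pot.py; python3 - <<'E'
from meas import *
d=snap('side'); P=cloud(d); z=P[...,2]; F=frame(np.radians(21.4),np.array([.5546,-.1397])); hsv=cv2.cvtColor(d['img'],cv2.COLOR_RGB2HSV)
e=dict(np.load('side0.npz'))
for n,D in (('start',e),('now',d)):
    Q=cloud(D); z=Q[...,2]; ok=D['depth']>0; h=cv2.cvtColor(D['img'],cv2.COLOR_RGB2HSV)
    G=Q[box(415,455,140,170)&(h[...,2]<60)&(z>.22)&(z<.29)&ok]; print(n,'grip',len(G),F(G.mean(0)),G.mean(0)[2])
    for m,b in (('cup',box(180,225,280,325)),('timer',box(222,250,315,362))): print(m,Q[b&(z>.05)&(z<.08)].mean(0).round(4))
print('img diff pan region',np.abs(d['img'][130:215,320:410].astype(int)-e['img'][130:215,320:410]).mean())
E
```

```text
t 17.2167 tcp [ 0.3714 -0.3286  0.562 ] stand: tcp [-0.2395 -0.109   0.562 ] grasp [-0.2354 -0.1103  0.395 ] tip [-0.2349 -0.1104  0.376 ] a [ 0.025 -0.007 -1.   ] jaw [ 0.013 -1.     0.008]
F stand [ 1.2 -0.4 -0.4] q [-47.1   7.2  89.1   1.2  82.8  20.6] w 0.09290837196653343
lever angle from tcp: pan 10.76 radius 0.2687
potato blob 139 [0.013 0.093] [0.043 0.13 ] 0.021 0.043
potato blob 162 [-0.208  0.078] [-0.032  0.7  ] 0.022 1.183
potato blob 137 [-0.062  0.123] [-0.021  0.15 ] 0.028 0.048
insert y max [[-0.0879, 0.0151], [0.0884, 0.1753]]
start grip 342 [[-0.14417631 -0.06042259]] 0.2526139902161521
cup [0.6126 0.3066 0.0636]
timer [0.4933 0.3107 0.0634]
now grip 320 [[-0.1461941  -0.06055239]] 0.25393619251323374
cup [0.6127 0.3068 0.0634]
timer [0.4932 0.3109 0.0633]
img diff pan region 15.046056644880174
```

View pics/p.png

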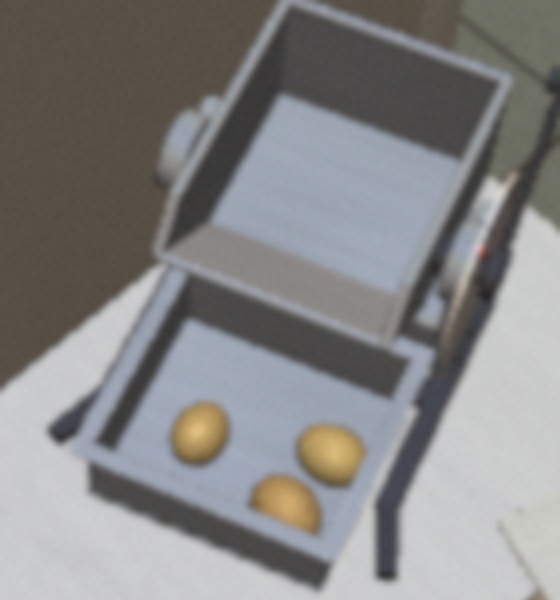

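The image shows the pan level and empty. Three potatoes lie in the insert, at about (200,432), (330,455) and (285,505), and the insert is home. I'm handing in.

```bash
python3 -c "
from bench import manip; print(manip.hand_in())"
```

```text
the job is handed in; nothing more can be done
None
```

I completed the whole job and handed it in at about 17 s on the robot's clock; the interface reports no verdict.

- **Insert:** I slid it home with the tilted open fingers pushing low on its +y wall, about 2–3 N. The final depth measurement puts it within about 1 mm of the dock along y, centred across and square. That agrees with the fingertips stopping where contact was predicted.
- **Pan:** I swung the lever over with a light grip to about 60° (estimated from the tool position) and held it there for more than 2 s. I brought it back until it met its stop at about 16 N sideways. The camera then saw the grip within 0.2 mm along y and 1.3 mm in height of where it started.
- **Potatoes:** All three lie separately in the insert, with their tops at about 43–48 mm, below the 65 mm rim.
- **Timer and cup:** Their measured positions are unchanged to within 0.2 mm.
- **Robot:** It stands clear of everything with the gripper open.

**Checks that disagreed:**
- An early insert depth check during the push was useless because the arm blocked the view; I repeated it after backing off.
- The potato colour mask twice gave a blob stretched by pixels with no depth; the picture settled it.
- The return swing read −2° from the tool position. I put this down to the fingers being forced slightly open at the stop.

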